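# Refit the springs and cross bar of a tofu press

## Robot

A 7-joint arm with a two-finger parallel gripper is mounted at the origin on a cart in front of the work surface, level with it; the furniture and walls round the work are solid. World frame = base frame: x ahead of the robot, y to its left, z up, the work surface at z = 0. Lengths are in m, angles in rad, forces in N, time in s.
With the tool pointing down it reaches from about 0.425 to 0.925 m from the base axis. Payload 6.8 kg.
Tool frame: the origin (TCP) lies midway between the tips of the shut fingers; the grasp point (between the pads) lies bot.grip_point_offset behind it (bot.grip_point_offset is the distance from the TCP to the grasp point, in m); z points along the fingers, y is the line along which they close (so a half turn about z gives the same grasp; the last joint's range is limited). The gripper opens to 85 mm and grips with 20 to 120 N. Pads are 22 mm wide; open, the fingers measure 114 mm over their backs; the gripper's body (76 mm by 85 mm) begins 54 mm behind the grasp point. The pads swing forward as they close: fully open they stand 13 mm farther back than shut.
Start: joints at [1.238, 0.477, 0.022, 1.555, -0.011, 1.109, -0.083], TCP at [0.15, -0.658, 0.231] pointing down, gripper open.
Joint ranges: [-2.96, 2.96], [-0.34, 2.1], [-1.41, 1.46], [0.24, 2.44], [-1.37, 4.51], [0.17, 1.92], [-2.96, 2.96]. Speed limits (rad/s): [2.39, 2.39, 3.14, 3.14, 3.14, 3.14, 3.14].

## Interface

Orientations are given as a unit quaternion [w, x, y, z].
In Python, from station import get_obs, cams, job, bot gives the robot as it stands.
- The arm moves only by the tool arm_command, never from a script. Its argument "rows" is a list that holds one entry, the list of rows, each a list of 5 numbers: the finger opening in mm, from 0 to 85.4, then the shift along the world's x, y, z in units of 60 mm (1.0 is 60 mm), then the turn about the world's z in units of 0.08 rad (1.0 is 0.08 rad). In form: [[[grip, x, y, z, turn], ...]]. A call has exactly 10 rows; each row shifts and turns the commanded pose from where the row before left it; what a row does not reach is not made up. A row lasts 1/8 s, in which the tool goes at most 62.5 mm and 10.7 degrees, less where a joint would pass 70% of its speed; a pose out of reach is approached as far as the arm can. A call with a number of a shift or a turn outside -1 to 1 is refused whole. A call with a gripper value outside its range is refused whole. The fingers move at their own pace and stop on an object; "newtons" is the grip in N (left out, the last holds). Time passes only in rows, so rows that do not move let the fingers close, or fill a call up. It gives the time, the measured TCP pose, the force, the opening and the grip force at its end, in the units of the state.
- get_obs(): the state, without advancing time (a new reading comes with each control period).
- cams.read_camera(name): name is "scene" or "top"; returns the picture (384x512x3 uint8, red, green, blue); there is no depth.
- cams.camera_params(name): a dict with "K" (3x3 intrinsics, pixels), "k1" (the pictures are not rectified: a ray, as slopes to the right and down, at radius r is drawn at 1 + k1 r^2 times it, then the intrinsics apply), "extrinsics" (4x4, takes a point from camera to world coordinates). Camera axes: x right, y down, z forward; pixel columns grow to the right and rows downward; lengths in m; the calibration is good to about 2 mm. A picture is of the moment at which its call begins. camera_params takes no time and is no camera call.
- job.hand_in(): hands the job in; it is judged then, once.
The state is a dict: "t": time; "q": joint angles; "joint_vel": joint speeds; "joint_torque": joint torques, N m; "eef_pos": TCP position; "tool_rot": TCP orientation; "contact_force": force on the tool from outside, world axes, zero at the start; "torque": the same for the moment, N m; "gripper_width": opening from 0.0 (shut) to 1.0 (fully open); "grasp_force": force on a finger pad.
Only numpy, scipy, OpenCV 4.12 (cv2) and the standard library are available. Lean on these libraries where they do the work, as an engineer would, in place of code of your own. Each camera call takes 0.05 s, during which the arm holds its last target. There are 200 camera calls.

## Task

The tofu press has been washed and needs putting together: swing its ratchet pawl clear so that the tray can be drawn out all the way, then thread every spring standing on the worktop right down over a flat rod of the tray, one to a rod, turning it slightly where its end coil snags. Then lay the cross bar in the two forks above the springs with both its ends sticking out, slide the tray fully home under the press head and swing the pawl back in to lock it. Leave the egg timer and the tin alone.

Things in the scene. Friction and masses are not known exactly. Their poses are not given: they have to be found in the camera images.
- press: fixed aluminium press. Origin on the worktop, below the row of rods when the tray is home; -x is the way the tray draws out (toward the robot, yaw within 0.15 rad), y along the row of rods, to the left. Base plate 8 mm thick, x -178 to +107, y -114 to +114 mm; rear column; overhanging head over x -20 to +96, y -75 to +75 mm, underside 135 and top 166 mm above the worktop
- tray_body (a joint): travel of the steel sliding tray (86 x 220 mm, floor top 20 mm above the worktop): 0 = fully home under the head, 0.12 m = drawn out all the way along the press's -x. About 2 N of friction, stays where left. It can be drawn out only while the pawl is swung clear; with the pawl in, it gives only some 5 mm
- tab (a point): top middle of the upright black grip tab at the right (-y) end of the tray, 10 mm thick along press x, 30 mm wide along y, its top 70 mm above the worktop, the upper 45 mm free to pinch; moves with the tray
- pawl_body (a joint): angle of the ratchet pawl, a bell crank on an upright pivot at the left front of the press: 0 = engaged in the tray's tooth, handle pointing to press +y; grows anticlockwise from above (handle swings toward the robot) to a stop at 0.9 rad; clear of the teeth from 0.4. Friction 0.05 N m, stays where left. Goes back to 0 only with the tray within 2 mm of home, or well out
- pin (a point): top centre of the upright round black pin at the end of the pawl's handle, 14 mm in diameter, 30 mm of it free above the handle, top 54 mm above the worktop; moves with the pawl on a circle of 56 mm about point pivot
- pivot (a point): top of the pawl's pivot axis, fixed on the press
- rod0 (a point): foot of rod 0, on its axis on the tray's floor, 20 mm above the worktop. 4 equal upright flat steel rods in a row along press y, 47 mm apart, numbered from right to left; each 20 mm wide along press y, 7 mm thick along press x, 76 mm tall, the top 10 mm narrowed to 13 x 4 mm; axes as the press; moves with the tray
- rod1 (a point): foot of rod 1, on its axis on the tray's floor, 20 mm above the worktop. 4 equal upright flat steel rods in a row along press y, 47 mm apart, numbered from right to left; each 20 mm wide along press y, 7 mm thick along press x, 76 mm tall, the top 10 mm narrowed to 13 x 4 mm; axes as the press; moves with the tray
- rod2 (a point): foot of rod 2, on its axis on the tray's floor, 20 mm above the worktop. 4 equal upright flat steel rods in a row along press y, 47 mm apart, numbered from right to left; each 20 mm wide along press y, 7 mm thick along press x, 76 mm tall, the top 10 mm narrowed to 13 x 4 mm; axes as the press; moves with the tray
- rod3 (a point): foot of rod 3, on its axis on the tray's floor, 20 mm above the worktop. 4 equal upright flat steel rods in a row along press y, 47 mm apart, numbered from right to left; each 20 mm wide along press y, 7 mm thick along press x, 76 mm tall, the top 10 mm narrowed to 13 x 4 mm; axes as the press; moves with the tray
- fork_mid (a point): point midway between the two forks at the height of their seats (102 mm above the worktop); axes as the press. Forks stand at the two ends of the tray, at y = -104 and +104 mm of this point, 12 mm thick along y, with slots 26 mm wide along x and about 15 mm deep, open at the top; moves with the tray
- spring0: stiff steel coil spring on end, or absent; 60 mm tall, 38 mm outside, 30 mm inside, 80 g, bottom-heavy; origin at its middle, z up. Both end coils have two straight wires along the spring's x, leaving a slot 15 mm wide (y), 26 mm long (x): it passes a flat rod only with the slot within 20 degrees of the rod's width, either way round; else it snags and must be twisted
- spring1: stiff steel coil spring on end, or absent; 60 mm tall, 38 mm outside, 30 mm inside, 80 g, bottom-heavy; origin at its middle, z up. Both end coils have two straight wires along the spring's x, leaving a slot 15 mm wide (y), 26 mm long (x): it passes a flat rod only with the slot within 20 degrees of the rod's width, either way round; else it snags and must be twisted
- spring2: stiff steel coil spring on end, or absent; 60 mm tall, 38 mm outside, 30 mm inside, 80 g, bottom-heavy; origin at its middle, z up. Both end coils have two straight wires along the spring's x, leaving a slot 15 mm wide (y), 26 mm long (x): it passes a flat rod only with the slot within 20 degrees of the rod's width, either way round; else it snags and must be twisted
- spring3: stiff steel coil spring on end, or absent; 60 mm tall, 38 mm outside, 30 mm inside, 80 g, bottom-heavy; origin at its middle, z up. Both end coils have two straight wires along the spring's x, leaving a slot 15 mm wide (y), 26 mm long (x): it passes a flat rod only with the slot within 20 degrees of the rod's width, either way round; else it snags and must be twisted
- bar: steel cross bar 252 mm long (its x), 18 x 18 mm section, 200 g, black ends; origin at the centre of its underside; lies on the worktop at the start
- timer: egg timer, 65 mm wide, 52 mm tall, a bystander
- tin: small food tin, 57 mm in diameter, 72 mm tall, a bystander
Mind the look-alikes: they are no part of the job. Leave any black, brown or purple look-alike of the spring0 alone.

How it is judged:
On the way, in this order (a step that is already met when the one before it is completed fails the run):
1. pawl swung clear (value of joint pawl_body above 0.45 rad), for 0.2 s.
2. tray drawn out all the way (value of joint tray_body above 0.11 m), for 0.2 s.
3. every spring right down on a rod, tray still out ((horizontal distance between spring0 and rod0 below 0.008 m or horizontal distance between spring0 and rod1 below 0.008 m or horizontal distance between spring0 and rod2 below 0.008 m or horizontal distance between spring0 and rod3 below 0.008 m) and height (world z) of each of spring0, spring1, spring2, spring3 below 0.056 m and angle between the z axis of each of spring0, spring1, spring2, spring3 and the z axis of press, either way round below 0.12 rad and (horizontal distance between spring1 and rod0 below 0.008 m or horizontal distance between spring1 and rod1 below 0.008 m or horizontal distance between spring1 and rod2 below 0.008 m or horizontal distance between spring1 and rod3 below 0.008 m) and (horizontal distance between spring2 and rod0 below 0.008 m or horizontal distance between spring2 and rod1 below 0.008 m or horizontal distance between spring2 and rod2 below 0.008 m or horizontal distance between spring2 and rod3 below 0.008 m) and (horizontal distance between spring3 and rod0 below 0.008 m or horizontal distance between spring3 and rod1 below 0.008 m or horizontal distance between spring3 and rod2 below 0.008 m or horizontal distance between spring3 and rod3 below 0.008 m) and value of joint tray_body above 0.08 m), for 0.2 s.
4. cross bar lying in both forks, tray still out (x of bar in the frame of fork_mid between -0.008 and 0.008 m and y of bar in the frame of fork_mid between -0.016 and 0.016 m and distance between bar and fork_mid below 0.03 m and angle between the x axis of bar and the y axis of fork_mid, either way round below 0.08 rad and height (world z) of bar above 0.095 m and value of joint tray_body above 0.08 m), for 0.2 s.
5. tray slid fully home (value of joint tray_body below 0.005 m), for 0.2 s.
At the end, for the whole second after the job is handed in: Every spring present is right down on a rod (lower end within 6 mm of the tray floor, axis within 8 mm of the rod's, upright to 0.12 rad); the bar lies in both forks (within 8 mm across, 16 mm along, 0.08 rad); the tray is home within 6 mm and the pawl is in (below 0.15 rad); all at rest ((horizontal distance between spring0 and rod0 below 0.008 m or horizontal distance between spring0 and rod1 below 0.008 m or horizontal distance between spring0 and rod2 below 0.008 m or horizontal distance between spring0 and rod3 below 0.008 m) and height (world z) of each of spring0, spring1, spring2, spring3 below 0.056 m and angle between the z axis of each of spring0, spring1, spring2, spring3 and the z axis of press, either way round below 0.12 rad and (horizontal distance between spring1 and rod0 below 0.008 m or horizontal distance between spring1 and rod1 below 0.008 m or horizontal distance between spring1 and rod2 below 0.008 m or horizontal distance between spring1 and rod3 below 0.008 m) and (horizontal distance between spring2 and rod0 below 0.008 m or horizontal distance between spring2 and rod1 below 0.008 m or horizontal distance between spring2 and rod2 below 0.008 m or horizontal distance between spring2 and rod3 below 0.008 m) and (horizontal distance between spring3 and rod0 below 0.008 m or horizontal distance between spring3 and rod1 below 0.008 m or horizontal distance between spring3 and rod2 below 0.008 m or horizontal distance between spring3 and rod3 below 0.008 m) and x of bar in the frame of fork_mid between -0.008 and 0.008 m and y of bar in the frame of fork_mid between -0.016 and 0.016 m and distance between bar and fork_mid below 0.03 m and angle between the x axis of bar and the y axis of fork_mid, either way round below 0.08 rad and height (world z) of bar above 0.095 m and linear speed of each of spring0, spring1, spring2, spring3, bar below 0.02 m/s and value of joint tray_body below 0.006 m and value of joint pawl_body below 0.15 rad); the robot touches nothing.
It fails at once if the timer was knocked more than 30 mm from its place (distance of timer from where it was at the start of the episode above 0.03 m).
It fails at once if the tin was knocked more than 30 mm from its place (distance of tin from where it was at the start of the episode above 0.03 m).
Of spring0, spring1, spring2, spring3 only 2 to 4 are there at a start; the rules pass over those that are not, and their reading is None.
At some moment in a run one of spring0, spring1, spring2, spring3 may be knocked a few centimetres aside while the robot is not near it.
It also fails if it takes over 210 s, if anything falls off the work surface, if the arm or the gripper's body presses on something with over 40 N, if the wrist force passes 120 N, or if a joint passes its speed limit or range.

## Working session

There is one attempt and no reset: what is moved stays moved. The work goes in short steps, Python scripts to look and compute and a tool call to move; the robot and the scene stay as the last step left them, time stands still between calls to the robot, and variables do not carry over. Pictures are saved under pics/ and viewed, at most 14 in all, crops included, and the job is handed in when it is done.

Besides the shell and the picture viewer there is one more tool, called after "Call:" as a command line: name --argument value ..., lists and objects as JSON in quotes. arm_command: Moves the arm, as the interface text tells. Its arguments: {"type":"object","properties":{"rows":{"type":"array"},"newtons":{"type":"number"}},"required":["rows"]}

```bash
mkdir -p pics
cat > h.py <<'E'
import numpy as np, cv2
from station import get_obs, cams, job, bot
def snap(n,f=None):
    im=cams.read_camera(n)[:,:,::-1].copy()
    if f: cv2.imwrite('pics/'+f,im)
    return im
def ray(n,u,v):
    p=cams.camera_params(n);K=np.array(p['K']);E=np.array(p['extrinsics'])
    k=p['k1']; a=np.array([(u-K[0,2])/K[0,0],(v-K[1,2])/K[1,1]]);b=a.copy()
    for _ in range(20): b=a/(1+k*(b@b))
    return E[:3,3],E[:3,:3]@np.array([b[0],b[1],1])
def onz(n,u,v,z):
    o,d=ray(n,u,v); return o+d*(z-o[2])/d[2]
def proj(n,P):
    p=cams.camera_params(n);K=np.array(p['K']);E=np.array(p['extrinsics'])
    c=E[:3,:3].T@(np.array(P)-E[:3,3]);s=c[:2]/c[2];s=s*(1+p['k1']*(s@s))
    return K[0,0]*s[0]+K[0,2],K[1,1]*s[1]+K[1,2]
E
python3 - <<'E'
from h import *
a=snap('scene');b=snap('top')
cv2.imwrite('pics/a.png',cv2.resize(a,(800,600)));cv2.imwrite('pics/b.png',cv2.resize(b,(800,600)))
cv2.imwrite('pics/a0.png',a);cv2.imwrite('pics/b0.png',b)
for n in('scene','top'):
    p=cams.camera_params(n);print(np.round(p['K'],1),p['k1'],np.round(p['extrinsics'],3))
o=get_obs();print(o,bot.grip_point_offset)
E
```

```text
[[488.    0.  253.2]
 [  0.  488.  188. ]
 [  0.    0.    1. ]] -0.07208865953928348 [[-0.736 -0.3    0.607 -0.149]
 [-0.677  0.311 -0.667  0.824]
 [ 0.011 -0.902 -0.432  0.607]
 [ 0.     0.     0.     1.   ]]
[[415.4   0.  256.5]
 [  0.  415.4 192.5]
 [  0.    0.    1. ]] -0.087860450116062 [[ 0.158 -0.876  0.456  0.067]
 [-0.987 -0.142  0.069 -0.068]
 [ 0.004 -0.461 -0.887  1.117]
 [ 0.     0.     0.     1.   ]]
{'t': 0.1, 'q': array([ 1.23781661,  0.47769965,  0.02235412,  1.55635187, -0.01151792,
        1.10930443, -0.08309333]), 'joint_vel': array([ 0.00204054, -0.00044574, -0.00083673, -0.00311036, -0.00040433,
        0.00086992, -0.00068566]), 'joint_torque': array([ 4.51032261e-03, -5.97754598e+01,  1.61338136e+00, -2.81952006e+01,
        1.27304904e-02,  5.00726906e-03,  6.28831685e-05]), 'eef_pos': array([ 0.15038551, -0.65748514,  0.23043539]), 'tool_rot': array([-8.04622635e-04,  9.93684486e-01,  1.12207280e-01, -1.44983344e-04]), 'contact_force': array([-0.0183448 , -0.54418828,  0.27949685]), 'torque': array([-0.05556142,  0.00201145,  0.02337249]), 'grasp_force': 0.0, 'gripper_width': 1.0012298577662606} 0.0187
```

View pics/a.png

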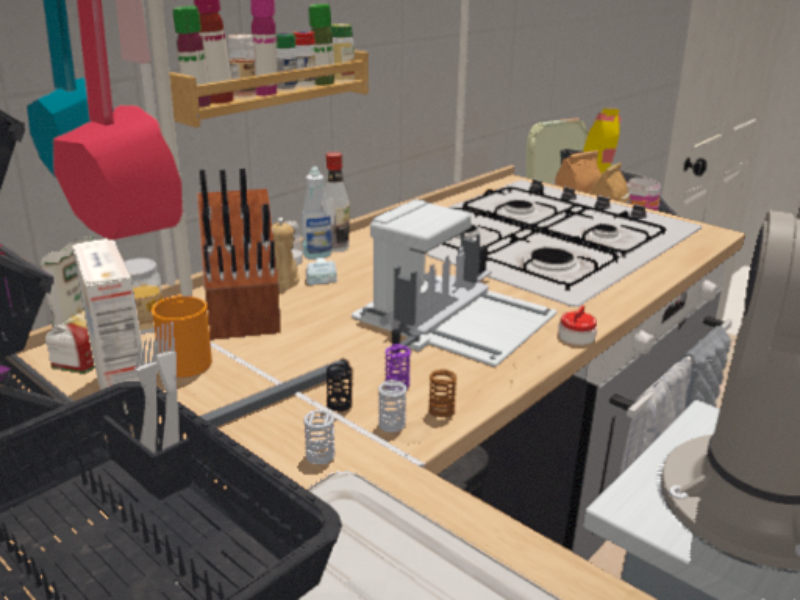

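View pics/b.png

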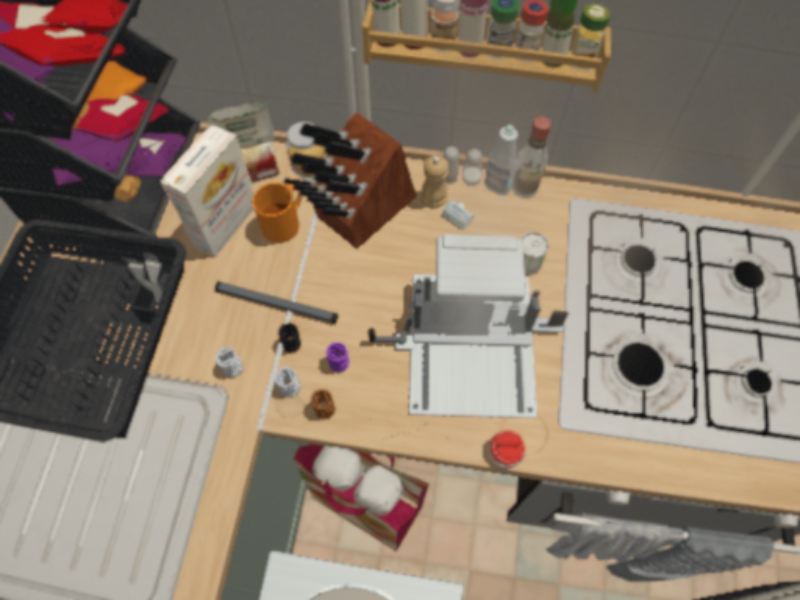

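Scene: two light-grey springs (top view 228,362 and 287,382 at 800 px scale). The black, purple and brown ones are look-alikes. The bar is at (275,302), the press pawl pin at about (373,338), the timer at (507,450) and the tin at (533,252). Next I'll zoom in.

Run:
```python
from h import *
a=cv2.imread('pics/a0.png');b=cv2.imread('pics/b0.png')
cv2.imwrite('pics/c1.png',cv2.resize(b[145:275,225:370],None,fx=5.5,fy=4.5,interpolation=cv2.INTER_CUBIC))
cv2.imwrite('pics/c2.png',cv2.resize(b[170:280,130:230],None,fx=5,fy=5,interpolation=cv2.INTER_CUBIC))
cv2.imwrite('pics/c3.png',cv2.resize(a[125:300,190:360],None,fx=4.5,fy=3.4,interpolation=cv2.INTER_CUBIC))
```

```text
(no output)
```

View pics/c1.png

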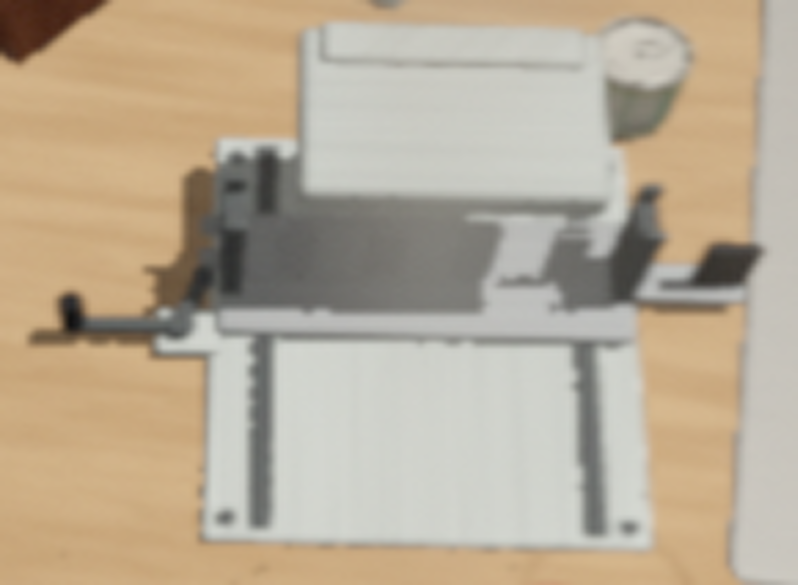

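View pics/c2.png

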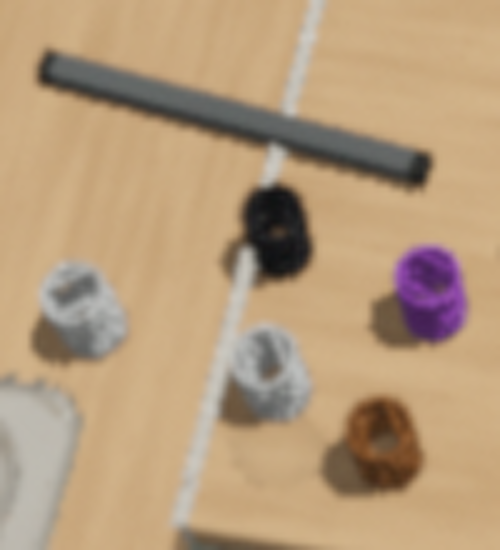

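View pics/c3.png

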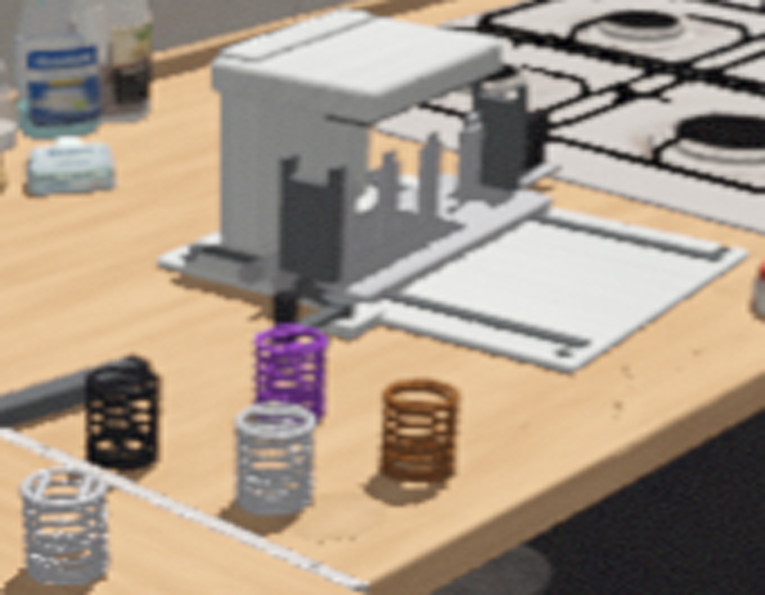

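Close-ups: pawl pin at c1 (70,300), tab at c1 (735,250), front plate corners at c1 (203,541) and (652,549). The springs' slots show in c2: A runs roughly horizontal, B roughly vertical.

```bash
cat >> h.py <<'E'
C1=lambda x,y:(225+x/5.5,145+y/4.5)
C2=lambda x,y:(130+x/5,170+y/5)
E
python3 - <<'E'
from h import *
T=lambda p,z:onz('top',*p,z)[:2]
L=T(C1(203,541),.008);R=T(C1(652,549),.008)
print('front',L,R,np.linalg.norm(L-R)); d=(L-R)/np.linalg.norm(L-R)
yaw=np.arctan2(-d[0],d[1]);x=np.array([np.cos(yaw),np.sin(yaw)]);O=(L+R)/2+.178*x
print('yaw',yaw,'O',O)
print('pin',T(C1(70,298),.054),'pivot?',T(C1(178,322),.03),'tab',T(C1(735,247),.07))
for nm,c in dict(A=(75,287),B=(268,354),black=(275,210),pur=(430,272),brown=(383,425)).items():
    p=C2(*c);print(nm,T(p,.06))
print('slotA',T(C2(57,296),.06),T(C2(95,280),.06),'slotB',T(C2(262,335),.06),T(C2(272,378),.06))
e1=T(C2(43,67),.016);e2=T(C2(425,165),.016);print('bar',e1,e2,np.linalg.norm(e1-e2),(e1+e2)/2)
print('timer',T((507*.64,440*.64),.05),'tin',T(C1(648,50),.072))
a=cv2.imread('pics/a0.png');b=cv2.imread('pics/b0.png')
# check in scene view
for nm,P in dict(A=(*T(C2(75,287),.06),.06),B=(*T(C2(268,354),.06),.06),pin=(*T(C1(70,298),.054),.054),O=(*O,.02)).items(): print(nm,np.round(proj('scene',P)))
E
```

```text
front [ 0.41572433 -0.0323556 ] [ 0.44597809 -0.25672569] 0.2264005971004332
yaw 0.1340302354838188 O [ 0.60725479 -0.12075463]
pin [0.54621886 0.05747986] pivot? [0.54949671 0.00181052] tab [ 0.62833979 -0.27591799]
A [0.45361703 0.30105431]
B [0.43285629 0.18598818]
black [0.51730216 0.2023781 ]
pur [0.49443628 0.10883044]
brown [0.40355987 0.11581797]
slotA [0.44677122 0.30947228] [0.45950652 0.29118118] slotB [0.44306603 0.19181772] [0.41976542 0.18061345]
bar [0.60622405 0.37621065] [0.57884521 0.13291167] 0.24483462708389334 [0.59253463 0.25456116]
timer [ 0.38414968 -0.20255759] tin [ 0.76653527 -0.22190685]
A [204. 265.]
B [252. 246.]
pin [254. 210.]
O [281. 191.]
```

Call:
arm_command --rows '[[[85, 0.33, 0.6, 0.1, 0.92], [85, 0.33, 0.6, 0, 0.92], [85, 0.33, 0.6, 0, 0.92], [85, 0.33, 0.6, 0, 0.92], [85, 0.33, 0.6, 0, 0.92], [85, 0.33, 0.6, 0, 0.92], [85, 0.33, 0.6, 0, 0.92], [85, 0.33, 0.6, 0, 0.92], [85, 0.33, 0.6, 0, 0.92], [85, 0.33, 0.6, 0, 0.92]]]'

```text
t: 1.35
eef_pos: [0.3487, -0.2967, 0.2371]
tool_rot: [-0.0, 0.886, 0.463, -0.0]
contact_force: [0.1, 0.0, -0.5]
gripper_width: 0.996
grasp_force: 0.0
```

Call:
arm_command --rows '[[[45, 0.33, 0.6, 0, 0.92], [45, 0.33, 0.6, 0, 0.92], [45, 0.33, 0.6, 0, 0.92], [45, 0.33, 0.6, 0, 0.92], [45, 0.33, 0.6, 0, 0.92], [45, 0.33, 0.6, 0, 0.92], [45, 0.33, 0.6, 0, 0.92], [45, 0.33, 0.6, 0, 0.92], [45, 0.33, 0.6, 0, 0.92], [45, 0.33, 0.52, 0, 0.92]]]'

```text
t: 2.6
eef_pos: [0.5467, 0.0585, 0.237]
tool_rot: [-0.0, 0.66, 0.751, -0.0]
contact_force: [1.0, 0.6, 0.0]
gripper_width: 0.526
grasp_force: 0.0
```

Call:
arm_command --rows '[[[45, 0, 0, -0.5, 0], [45, 0, 0, -0.5, 0], [45, 0, 0, -0.5, 0], [45, 0, 0, -0.5, 0], [45, 0, 0, -0.5, 0], [45, 0, 0, -0.5, 0], [45, 0, 0, -0.4, 0], [0, 0, 0, 0, 0], [0, 0, 0, 0, 0], [0, 0, 0, 0, 0]]]' --newtons 25

```text
t: 3.85
eef_pos: [0.5439, 0.0569, 0.0334]
tool_rot: [-0.001, 0.661, 0.75, -0.002]
contact_force: [-6.0, 0.1, -2.8]
gripper_width: 0.147
grasp_force: 24.7
```

Run:
```python
from h import *
print(get_obs()['gripper_width'],get_obs()['grasp_force'])
b=snap('top');a=snap('scene')
cv2.imwrite('pics/d1.png',np.hstack([cv2.resize(b[165:265,215:290],(400,533)),cv2.resize(a[160:260,210:285],(400,533))]))
```

```text
0.14717994502814777 24.69580739736557
```

View pics/d1.png

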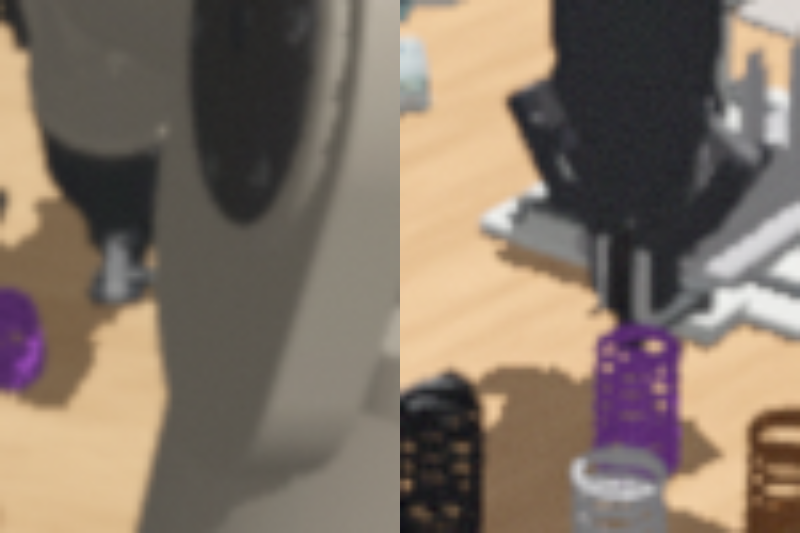

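The pin is gripped (opening about 12.6 mm). Next I'll swing it round its arc.

Call:
arm_command --rows '[[[0, -0.11, -0.02, 0, 0], [0, -0.11, -0.04, 0, 0], [0, -0.1, -0.05, 0, 0], [0, -0.1, -0.06, 0, 0], [0, -0.09, -0.08, 0, 0], [0, -0.09, -0.09, 0, 0], [0, -0.06, -0.07, 0, 0], [0, 0, 0, 0, 0], [45, 0, 0, 0, 0], [45, 0, 0, 0, 0]]]'

```text
t: 5.2
eef_pos: [0.5073, 0.0319, 0.0334]
tool_rot: [0.0, 0.661, 0.75, -0.0]
contact_force: [0.7, 1.3, 0.2]
gripper_width: 0.522
grasp_force: 0.0
```

Call:
arm_command --rows '[[[45, 0, 0, 0.5, 0], [45, 0, 0, 0.9, 0], [45, 0, 0, 0.9, 0], [45, 0, 0, 0.9, 0], [45, 0, 0, 0.5, 0], [45, 0.2, -0.7, 0, 0], [45, 0.2, -0.7, 0, 0], [45, 0.2, -0.7, 0, 0], [45, 0.2, -0.7, 0, 0], [45, 0.2, -0.7, 0, 0]]]'

```text
t: 6.45
eef_pos: [0.5671, -0.1792, 0.2553]
tool_rot: [0.0, 0.661, 0.75, -0.0]
contact_force: [0.1, 0.5, -1.0]
gripper_width: 0.524
grasp_force: 0.0
```

Run:
```python
from h import *
b=snap('top');a=snap('scene')
cv2.imwrite('pics/d2.png',np.hstack([cv2.resize(b[165:265,130:290],(533,400)),cv2.resize(a[160:300,190:285],(266,400))]))
```

```text
(no output)
```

View pics/d2.png

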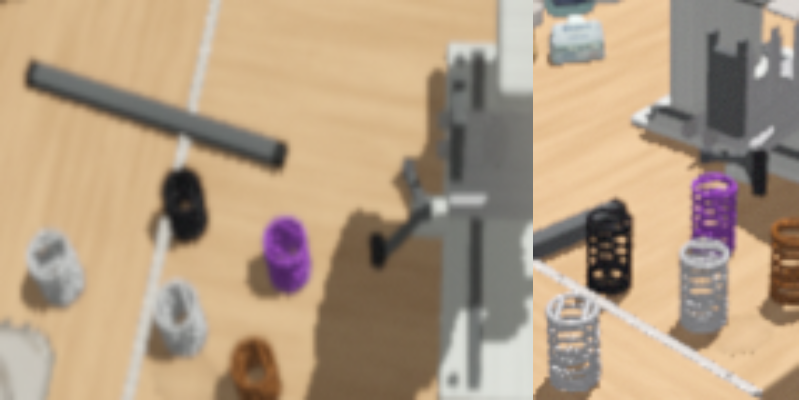

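The pawl is clear (pin now at d2 (378,248)) and everything else is in place. Next is the tab.

Call:
arm_command --rows '[[[45, 0.5, -0.8, 0, 0], [45, 0.5, -0.82, 0, 0], [45, 0, 0, -0.6, 0], [45, 0, 0, -0.6, 0], [45, 0, 0, -0.6, 0], [45, 0, 0, -0.6, 0], [45, 0, 0, -0.6, 0], [45, 0, 0, -0.5, 0], [0, 0, 0, 0, 0], [0, 0, 0, 0, 0]]]' --newtons 40

```text
t: 7.8
eef_pos: [0.6267, -0.2746, 0.0463]
tool_rot: [-0.0, 0.661, 0.75, -0.0]
contact_force: [-24.3, -1.7, 7.9]
gripper_width: 0.109
grasp_force: 22.6
```

Call:
arm_command --rows '[[[0, 0, 0, 0, 0], [0, 0, 0, 0, 0], [0, -0.2, -0.027, 0, 0], [0, -0.3, -0.04, 0, 0], [0, -0.3, -0.04, 0, 0], [0, -0.3, -0.04, 0, 0], [0, -0.3, -0.04, 0, 0], [0, -0.3, -0.04, 0, 0], [0, -0.2, -0.027, 0, 0], [0, -0.13, -0.018, 0, 0]]]'

```text
t: 9.05
eef_pos: [0.5073, -0.29, 0.0464]
tool_rot: [0.002, 0.661, 0.751, 0.002]
contact_force: [18.9, 5.1, -15.2]
gripper_width: 0.11
grasp_force: 39.3
```

Call:
arm_command --rows '[[[60, 0, 0, 0, 0], [60, 0, 0, 0, 0], [60, 0, 0, 0.5, 0], [60, 0, 0, 0.9, 0], [60, 0, 0, 0.9, 0], [60, 0, 0, 0.9, 0], [60, -0.05, 0.7, 0, 0.6], [60, -0.05, 0.7, 0, 0.6], [60, -0.05, 0.7, 0, 0.6], [60, -0.05, 0.7, 0, 0.6]]]'

```text
t: 10.3
eef_pos: [0.4922, -0.1225, 0.2372]
tool_rot: [-0.0, 0.586, 0.81, -0.001]
contact_force: [0.5, -0.7, -0.7]
gripper_width: 0.703
grasp_force: 0.0
```

Call:
arm_command --rows '[[[60, -0.1, 0.75, 0, 0.5], [60, -0.1, 0.75, 0, 0.5], [60, -0.1, 0.75, 0, 0.5], [60, -0.1, 0.75, 0, 0.5], [60, -0.1, 0.75, 0, 0.5], [60, -0.1, 0.75, 0, 0.5], [60, -0.05, 0.75, 0, 0.5], [60, -0.05, 0.75, 0, 0], [60, 0, 0.75, 0, 0], [60, 0, 0.28, 0, 0]]]'

```text
t: 11.55
eef_pos: [0.4504, 0.3008, 0.2372]
tool_rot: [-0.0, 0.466, 0.885, -0.0]
contact_force: [0.7, -1.2, -0.4]
gripper_width: 0.706
grasp_force: 0.0
```

Run:
```python
from h import *
b=snap('top');a=snap('scene');cv2.imwrite('pics/e_b.png',b);cv2.imwrite('pics/e_a.png',a)
cv2.imwrite('pics/e.png',np.hstack([cv2.resize(b[180:290,230:370],(509,400)),cv2.resize(a[120:300,190:320],(289,400))]))
```

```text
(no output)
```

View pics/e.png

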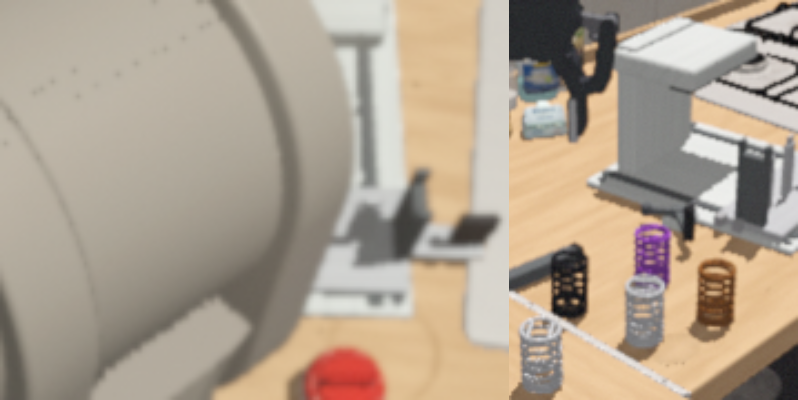

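Springs are unmoved and the tray is out. Next I'll pick spring A.

Call:
arm_command --rows '[[[60, 0.05, 0, -0.6, 0], [60, 0, 0, -0.6, 0], [60, 0, 0, -0.6, 0], [60, 0, 0, -0.6, 0], [60, 0, 0, -0.6, 0], [60, 0, 0, -0.4, 0], [0, 0, 0, 0, 0], [0, 0, 0, 0, 0], [0, 0, 0, 0, 0], [0, 0, 0, 0, 0]]]' --newtons 30

```text
t: 12.9
eef_pos: [0.4546, 0.2989, 0.0341]
tool_rot: [0.0, 0.468, 0.884, 0.001]
contact_force: [-0.3, 0.2, -2.0]
gripper_width: 0.439
grasp_force: 31.9
```

Call:
arm_command --rows '[[[0, 0, 0, 0.3, 0], [0, 0, 0, 0.8, 0], [0, 0, 0, 0.8, 0], [0, 0, 0, 0.8, 0], [0, 0, 0, 0.4, 0], [0, 0, -0.4, 0, -0.6], [0, 0, -0.5, 0, -0.6], [0, 0, -0.5, 0, -0.6], [0, 0, -0.5, 0, -0.6], [0, 0, -0.5, 0, -0.5]]]'

```text
t: 14.15
eef_pos: [0.4538, 0.1543, 0.2205]
tool_rot: [0.0, 0.567, 0.824, 0.0]
contact_force: [-0.2, 0.3, -0.7]
gripper_width: 0.438
grasp_force: 32.0
```

Run:
```python
from h import *
b=snap('top');a=snap('scene');cv2.imwrite('pics/f_b.png',b);cv2.imwrite('pics/f_a.png',a)
u,v=proj('top',(.4536,.18,.2));print(u,v)
cv2.imwrite('pics/f.png',np.hstack([cv2.resize(b[130:290,150:350],(500,400)),cv2.resize(a[120:280,200:320],(300,400))]))
print(get_obs()['eef_pos'],get_obs()['gripper_width'])
```

```text
179.2505511946435 212.69333068806287
[0.45403226 0.15153752 0.22000145] 0.4414284473488418
```

View pics/f.png

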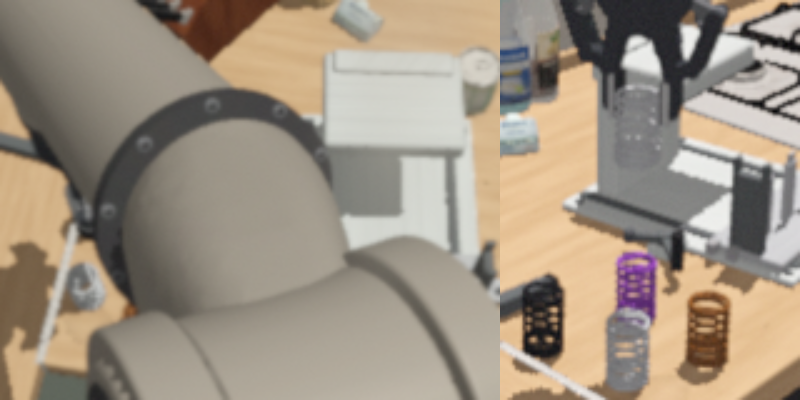

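Run:
```python
from h import *
yaw=.134;x=np.array([np.cos(yaw),np.sin(yaw)]);y=np.array([-x[1],x[0]])
O=np.array([.6063,-.1205])
a=cv2.imread('pics/a0.png');e=cv2.imread('pics/f_a.png');b=cv2.imread('pics/b0.png')
def mark(im,n,off):
    s=6
    big=cv2.resize(im,None,fx=s,fy=s,interpolation=cv2.INTER_CUBIC)
    def dot(P,c):
        u,v=proj(n,P);cv2.circle(big,(int((u+.5)*s),int((v+.5)*s)),3,c,-1)
    for i in range(4):
        p=O+off*x+(-.0705+.047*i)*y
        dot((*p,.096),(0,0,255));dot((*p,.02),(255,0,0))
    for sg in(-1,1):
        for k in (-.015,.015): dot((*(O+(off+k)*x+sg*.104*y),.117),(0,255,0))
    dot((*(O+off*x-.156*y),.07),(0,255,255))
    return big
A=mark(a,'scene',0)[145*6:210*6,245*6:315*6];B=mark(b,'top',0)[175*6:215*6,260*6:365*6]
E=mark(e,'scene',-.12)[150*6:240*6,260*6:360*6]
cv2.imwrite('pics/g.png',np.hstack([cv2.resize(A,(400,371)),cv2.resize(E,(400,371))]))
cv2.imwrite('pics/g.png',np.vstack([cv2.imread('pics/g.png'),cv2.resize(B,(800,229))[:229]]))
```

```text
(no output)
```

View pics/g.png

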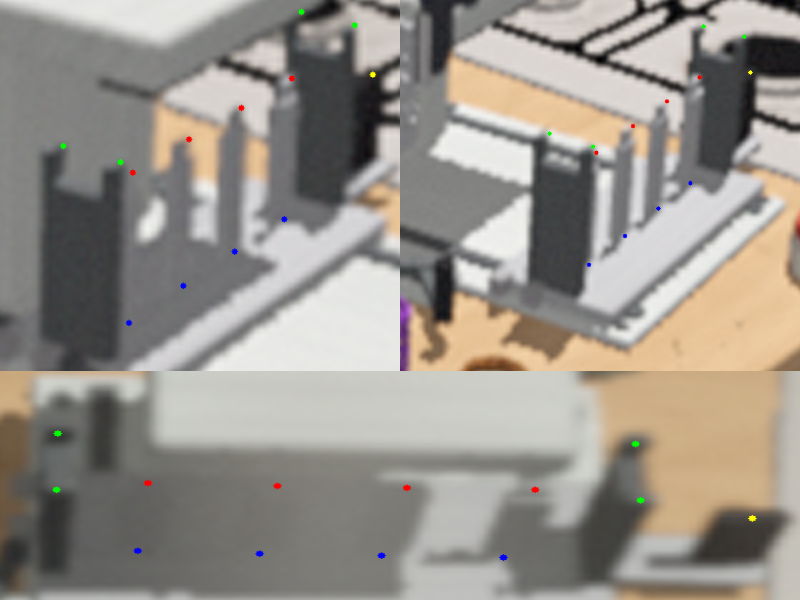

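Predictions match the rods to about 1.5 px in the scene view. I'll hover over rod 1 and correct relative to the held spring.

Call:
arm_command --rows '[[[0, 0.07, -0.6, 0, -0.36], [0, 0.07, -0.6, 0, -0.36], [0, 0.07, -0.6, 0, -0.36], [0, 0.07, -0.6, 0, -0.36], [0, 0.07, -0.6, 0, -0.36], [0, 0.07, -0.6, 0, -0.36], [0, 0.07, -0.6, 0, -0.36], [0, 0.08, -0.6, 0, -0.38], [0, 0.05, -0.38, -0.5, 0], [0, 0, 0, -0.5, 0]]]'

```text
t: 15.5
eef_pos: [0.4922, -0.1574, 0.1597]
tool_rot: [0.001, 0.659, 0.752, 0.0]
contact_force: [0.5, 0.2, -0.5]
gripper_width: 0.438
grasp_force: 32.0
```

Run:
```python
from h import *
a=snap('scene');cv2.imwrite('pics/h_a.png',a)
o=get_obs();P=o['eef_pos'];print(P,o['tool_rot'])
s=6;big=cv2.resize(a,None,fx=s,fy=s,interpolation=cv2.INTER_CUBIC)
for q,c in (((*P[:2],P[2]-.034),(0,0,255)),((*P[:2],P[2]+.026),(0,0,255)),((.491,-.1598,.096),(0,255,0)),((.491,-.1598,.02),(255,0,0))):
    u,v=proj('scene',q);print(u,v);cv2.circle(big,(int((u+.5)*s),int((v+.5)*s)),3,c,-1)
cv2.imwrite('pics/h.png',big[115*6:215*6,260*6:380*6][:600,:720])
```

```text
[ 0.48956609 -0.15566789  0.15588222] [-2.07879122e-03  6.58350472e-01  7.52708498e-01 -5.01571652e-04]
326.38039727507623 165.39578607495218
328.1597745271094 143.40580733499488
326.0897547282036 173.9896793378815
323.9308885938176 200.08148670815078
```

View pics/h.png

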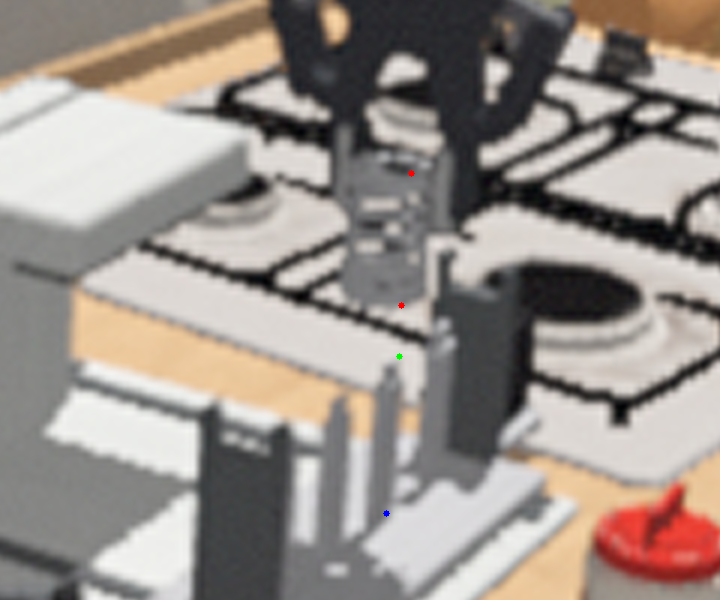

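Call:
arm_command --rows '[[[0, 0, -0.05, 0, 0], [0, 0, -0.04, -0.15, 0], [0, 0, 0, -0.17, 0], [0, 0, 0, 0, 0], [0, 0, 0, 0, 0], [0, 0, 0, 0, 0], [0, 0, 0, 0, 0], [0, 0, 0, 0, 0], [0, 0, 0, 0, 0], [0, 0, 0, 0, 0]]]'

```text
t: 16.8
eef_pos: [0.4913, -0.1613, 0.1401]
tool_rot: [-0.0, 0.658, 0.753, 0.0]
contact_force: [0.2, -0.0, -1.4]
gripper_width: 0.442
grasp_force: 31.9
```

Run:
```python
from h import *
a=snap('scene');cv2.imwrite('pics/i_a.png',a);b=snap('top')
o=get_obs();P=o['eef_pos'];print(P,o['tool_rot'])
print(proj('top',(.49,-.16,.1)))
s=8;big=cv2.resize(a,None,fx=s,fy=s,interpolation=cv2.INTER_CUBIC)
for q,c in (((*P[:2],P[2]-.034),(0,0,255)),((*P[:2],P[2]+.026),(0,0,255)),((.491,-.1598,.096),(0,255,0)),((.491,-.1598,.02),(255,0,0))):
    u,v=proj('scene',q);cv2.circle(big,(int((u+.5)*s),int((v+.5)*s)),3,c,-1)
L=big[130*8:205*8,295*8:350*8]
u,v=map(int,proj('top',(.49,-.16,.1)))
R=cv2.resize(b[v-30:v+45,u-22:u+33],None,fx=6,fy=8,interpolation=cv2.INTER_CUBIC)
cv2.imwrite('pics/i.png',np.hstack([L,R]))
```

```text
[ 0.49125526 -0.1613652   0.14010076] [-6.04779670e-06  6.58193540e-01  7.52848766e-01 -4.25653600e-06]
(np.float64(314.7782956424181), np.float64(235.02441361978396))
```

View pics/i.png

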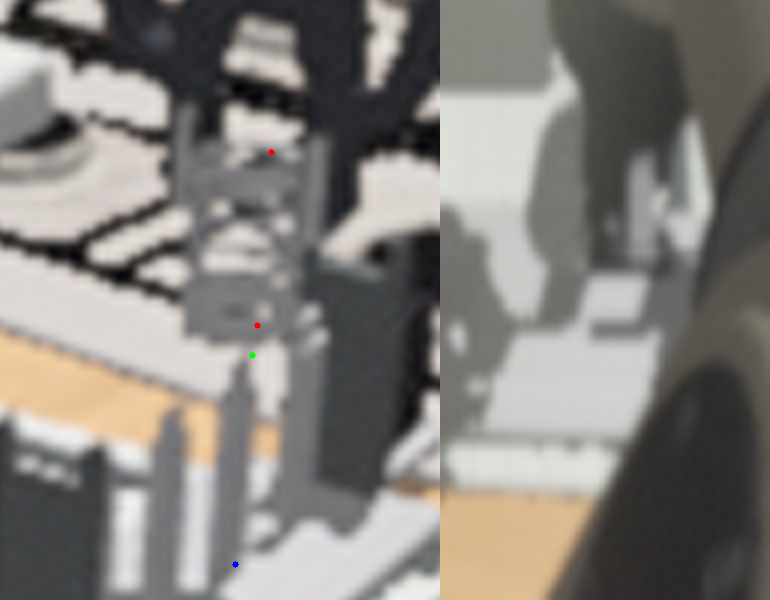

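Call:
arm_command --rows '[[[0, -0.025, 0.03, 0, 0], [0, 0, 0, -0.1, 0], [0, 0, 0, -0.05, 0], [0, 0, 0, -0.05, 0], [0, 0, 0, -0.05, 0], [0, 0, 0, -0.05, 0], [0, 0, 0, 0, 0], [0, 0, 0, 0, 0], [0, 0, 0, 0, 0], [0, 0, 0, 0, 0]]]'

```text
t: 18.15
eef_pos: [0.4898, -0.1596, 0.1222]
tool_rot: [0.0, 0.658, 0.753, -0.0]
contact_force: [1.0, -0.4, -1.5]
gripper_width: 0.436
grasp_force: 31.9
```

Call:
arm_command --rows '[[[0, 0, 0, -0.06, 0], [0, 0, 0, -0.06, 0], [0, 0, 0, -0.06, 0], [0, 0, 0, -0.06, 0], [0, 0, 0, -0.06, 0], [0, 0, 0, 0, 0], [0, 0, 0, 0, 0], [0, 0, 0, 0, 0], [0, 0, 0, 0, 0], [0, 0, 0, 0, 0]]]'

```text
t: 19.4
eef_pos: [0.4954, -0.1585, 0.1084]
tool_rot: [0.004, 0.658, 0.753, 0.003]
contact_force: [-0.4, 2.7, 27.1]
gripper_width: 0.441
grasp_force: 33.0
```

Run:
```python
from h import *
a=snap('scene')
cv2.imwrite('pics/j.png',cv2.resize(a[130:205,280:350],None,fx=8,fy=8,interpolation=cv2.INTER_CUBIC))
```

```text
(no output)
```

View pics/j.png

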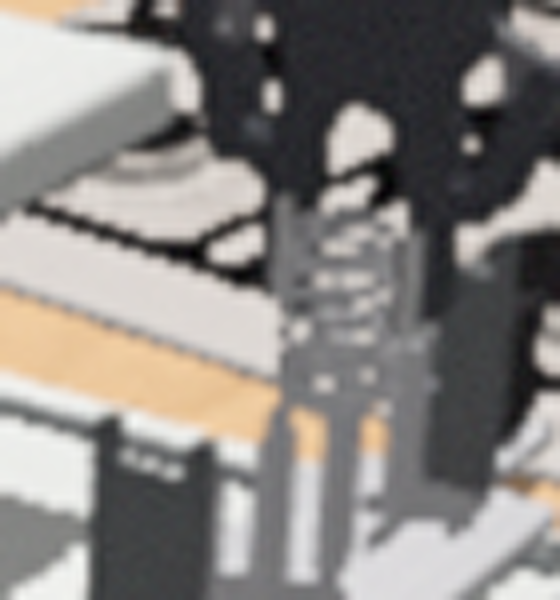

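The tip went in and the shoulder snags (27 N). I'll back off a little and twist.

Run:
```python
from h import *
o=get_obs();print(o['torque'],o['contact_force'],o['eef_pos'])
b=cv2.imread('pics/b0.png')
# slot A: inside-hole pixels (wood colour) at top ring, PCA via moments
for nm,c in(('A',(75,287)),('B',(268,354))):
    u,v=C2(*c);R=cv2.resize(b[int(v)-9:int(v)+10,int(u)-9:int(u)+10],None,fx=8,fy=8,interpolation=cv2.INTER_CUBIC).astype(int)
    sat=R.max(2)-R.min(2);m=(sat>35).astype(np.uint8)
    n,l,st,ce=cv2.connectedComponentsWithStats(m)
    for i in range(1,n):
        x,y,w,h,A=st[i]
        if x>0 and y>0 and x+w<152 and y+h<152 and A>40:
            ys,xs=np.where(l==i);P=np.array([onz('top',int(u)-9+(p+.5)/8-.5,int(v)-9+(q+.5)/8-.5,.06)[:2] for p,q in zip(xs,ys)])
            w_,V=np.linalg.eigh(np.cov(P.T));print(nm,A,P.mean(0),np.arctan2(V[1,1],V[0,1])%np.pi,np.sqrt(12*w_))
```

```text
[0.72699591 0.06812091 0.05632707] [ 0.12886295  3.74872827 28.76155972] [ 0.49537565 -0.15853303  0.10839047]
```

Call:
arm_command --rows '[[[0, 0, 0, 0.04, 0], [0, 0, 0, 0.04, 0], [0, 0, 0, 0.04, 0], [0, 0, 0, 0, 0], [0, 0, 0, 0, 0], [0, 0, 0, 0, 0], [0, 0, 0, 0, 0], [0, 0, 0, 0, 0], [0, 0, 0, 0, 0], [0, 0, 0, 0, 0]]]'

```text
t: 20.7
eef_pos: [0.4898, -0.1596, 0.1113]
tool_rot: [-0.0, 0.658, 0.753, 0.0]
contact_force: [-1.1, -1.5, -0.9]
gripper_width: 0.439
grasp_force: 30.5
```

Call:
arm_command --rows '[[[0, 0, 0, -0.04, 0], [0, 0, 0, -0.01, -0.5], [0, 0, 0, 0, -0.5], [0, 0, 0, 0, -0.5], [0, 0, 0, 0, -0.5], [0, 0, 0, 0, -0.5], [0, 0, 0, 0, -0.5], [0, 0, 0, 0, 0], [0, 0, 0, 0, 0], [0, 0, 0, 0, 0]]]'

```text
t: 21.95
eef_pos: [0.4915, -0.1593, 0.1093]
tool_rot: [0.001, 0.744, 0.669, 0.001]
contact_force: [0.7, -0.4, 5.7]
gripper_width: 0.435
grasp_force: 31.0
```

Call:
arm_command --rows '[[[0, 0, 0, 0, 0.7], [0, 0, 0, 0, 0.7], [0, 0, 0, 0, 0.7], [0, 0, 0, 0, 0.6], [0, 0, 0, 0, 0.5], [0, 0, 0, 0, 0.5], [0, 0, 0, 0, 0.5], [0, 0, 0, 0, 0.5], [0, 0, 0, 0, 0], [0, 0, 0, 0, 0]]]'

```text
t: 23.2
eef_pos: [0.4904, -0.1599, 0.1091]
tool_rot: [0.001, 0.606, 0.796, 0.0]
contact_force: [-1.4, -1.7, 7.8]
gripper_width: 0.436
grasp_force: 31.3
```

Run:
```python
from h import *
o=get_obs();print(o['torque'])
a=snap('scene');b=snap('top')
s=8;big=cv2.resize(a,None,fx=s,fy=s,interpolation=cv2.INTER_CUBIC)
cv2.imwrite('pics/k_a.png',a)
cv2.imwrite('pics/k.png',big[150*8:200*8,300*8:350*8])
```

```text
[-0.41114974  0.36005686 -0.0516007 ]
```

View pics/k.png

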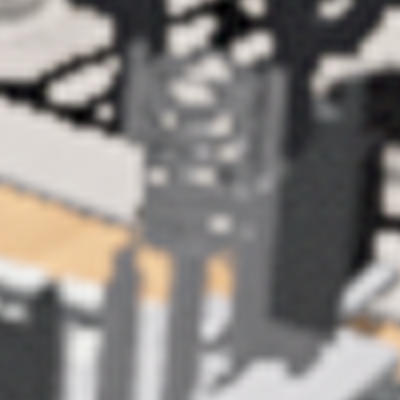

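Spring looks about 2–3 mm off the rod toward +x/+y. I'll shift it under light pressure.

Call:
arm_command --rows '[[[0, -0.02, -0.01, 0, -0.6], [0, -0.02, -0.01, 0, -0.6], [0, -0.01, -0.01, 0, -0.5], [0, 0, 0, 0, 0], [0, 0, 0, 0, 0], [0, 0, 0, 0, 0], [0, 0, 0, 0, 0], [0, 0, 0, 0, 0], [0, 0, 0, 0, 0], [0, 0, 0, 0, 0]]]'

```text
t: 24.55
eef_pos: [0.4886, -0.1603, 0.1093]
tool_rot: [0.001, 0.658, 0.753, 0.001]
contact_force: [0.7, 1.1, 6.8]
gripper_width: 0.437
grasp_force: 31.1
```

Run:
```python
from h import *
o=get_obs();print(o['torque'],o['contact_force'],o['eef_pos'])
```

```text
[ 0.35153732 -0.40500667  0.01063027] [0.65459167 1.06699934 6.76454534] [ 0.48863743 -0.16030931  0.10929403]
```

```bash
cat > ring.py <<'E'
from h import *
def grid(im,n,c,z=.06,step=.002,r=9,show=True):
    k=np.arange(-r,r+1)*step
    mu=np.array([[proj(n,(c[0]+x,c[1]-y,z)) for y in k] for x in k[::-1]],np.float32) # rows: +x up ; cols: +y left
    s=im.astype(np.float32);sat=cv2.GaussianBlur(s.max(2)-s.min(2),(0,0),.3)
    g=cv2.remap(sat,mu[...,0],mu[...,1],cv2.INTER_LINEAR)
    X,Y=np.meshgrid(k[::-1],-k,indexing='ij');m=(X**2+Y**2<.013**2)
    w=np.where(m,np.clip(g-12,0,None),0);w/=w.sum()
    mx,my=(w*X).sum(),(w*Y).sum();C=np.cov(np.vstack([X.ravel(),Y.ravel()]),aweights=w.ravel())
    e,V=np.linalg.eigh(C);print(n,'slot ang',round(float(np.arctan2(V[1,1],V[0,1])%np.pi),2),'ratio',round(float(np.sqrt(e[1]/e[0])),2),'off mm',mx*1e3,my*1e3)
    if show: print('\n'.join(''.join('%3d'%v for v in row) for row in g))
E
python3 - <<'E'
from ring import *
a=cv2.imread('pics/a0.png');b=cv2.imread('pics/b0.png')
for c in((.4536,.301),(.4329,.186)):
    grid(b,'top',c);grid(a,'scene',c)
E
```

```text
top slot ang 2.26 ratio 6.25 off mm 1.0317789018154147 5.3821761310100555
 70 68 66 62 59 57 53 52 50 52 54 59 64 68 72 73 73 74 75
 67 62 54 47 40 38 35 34 32 34 38 44 50 56 64 68 72 75 75
 62 53 40 30 23 21 19 17 16 16 19 25 33 40 51 60 68 73 75
 55 41 27 16 10  6  6  6  6  6  8 12 17 22 34 47 63 69 74
 47 31 17  9  5  3  3  2  2  2  2  4  7 12 21 33 51 63 71
 38 22 10  5  2  1  2  2  1  1  1  1  2  5 11 19 35 49 63
 29 14  6  3  2  3  3  3  1  1  1  1  2  2  3 10 20 32 47
 20  9  4  3  4  6  6  5  3  1  1  1  1  1  2  4  7 14 28
 13  6  3  4  6  9 11  7  3  1  1  1  1  1  1  2  2  6 16
 12  4  3  5  9 14 15  9  4  1  1  1  1  1  1  1  1  2  7
 11  3  2  6 10 13 10  6  2  1  1  1  1  1  1  1  1  1  3
 11  3  3  5  9  9  6  3  1  1  1  1  1  1  1  1  1  1  2
 11  3  2  2  4  3  2  1  1  1  1  1  1  1  1  1  1  2  2
 15  6  1  1  1  2  2  1  1  1  1  2  2  1  1  1  1  1  2
 24 10  2  2  1  1  1  1  1  1  2  2  2  2  2  2  2  2  2
 35 16  4  2  1  1  1  1  1  1  2  2  4  3  2  2  2  2  2
 47 26 11  4  1  1  1  1  1  1  2  2  4  3  2  2  2  2  2
 58 38 19  6  2  1  1  1  1  1  1  2  3 
[... 2912 characters left out ...]
5 67
  7 15 19 19 23 27 16  5  0  1  2  5 10 15 25 38 49 58 63
  4  6 11 16 22 24 22 11  4  1  1  2  5  8 13 25 40 47 51
  3  2  4 11 19 21 20 19 11  3  1  1  0  4  7 14 31 38 45
  3  1  1  8 15 19 19 19 16  9  3  1  0  1  6 19 32 39 43
  1  0  2  6 12 14 16 17 17 14  8  1  1  3 10 24 35 45 52
  1  0  3  8  8 10 13 16 17 16 11  4  2  5 15 31 46 56 65
  1  2  6  9  7  7 11 16 22 24 12  3  2  6 19 40 59 67 56
  2  4  7  7  5  6 10 16 28 29 14  4  4 11 24 48 64 53 47
  2  5  5  4  3  6 10 16 24 22 10  4  5 13 36 55 48 47 47
  2  3  3  3  4  5  7 16 22 15  7  3  6 26 44 43 48 53 71
  2  2  2  2  2  3  6 11 14  9  4  4 18 36 40 54 62 74 79
  1  1  1  1  1  1  4  8  6  5  4 15 35 50 62 71 77 79 79
```

Run:
```python
from h import *
a=cv2.imread('pics/a0.png');b=cv2.imread('pics/b0.png')
k=np.arange(-11,12)*.002
for nm,c in(('A',(.4536,.301)),('B',(.4329,.186))):
  for n,im in(('top',b),('scene',a)):
    mu=np.array([[proj(n,(c[0]+x,c[1]-y,.06)) for y in k] for x in k[::-1]],np.float32)
    g=cv2.remap(im.astype(np.float32).min(2),mu[...,0],mu[...,1],cv2.INTER_CUBIC)/2.56
    print(nm,n);print('\n'.join(''.join('%3d'%v for v in r) for r in np.clip(g,0,99)))
```

```text
A top
 53 52 52 51 49 48 48 49 50 50 50 50 50 49 48 48 49 50 49 49 48 48 48
 53 52 52 51 50 49 49 50 51 51 52 51 51 50 49 49 49 50 49 49 48 48 48
 53 52 52 51 51 51 52 52 54 55 55 55 55 53 51 50 50 50 50 49 48 48 49
 53 53 53 54 56 57 57 57 58 59 60 60 59 58 56 53 51 51 50 49 48 48 49
 52 52 54 57 62 64 63 61 61 62 63 64 63 61 59 58 56 53 51 49 48 48 49
 52 53 56 60 66 68 66 63 61 62 64 64 63 60 59 60 60 57 52 50 48 48 49
 52 54 58 63 66 66 63 59 59 60 61 60 57 53 54 59 62 61 56 51 48 48 49
 53 55 60 64 64 62 59 57 59 59 57 53 48 45 47 53 61 64 61 55 50 49 49
 55 59 64 67 66 63 60 58 57 55 51 46 41 39 41 49 58 64 65 61 56 51 49
 55 61 67 68 68 65 62 58 53 49 45 41 39 37 39 45 54 63 68 67 63 57 53
 57 63 69 69 67 65 61 54 47 43 40 40 41 40 41 45 52 61 68 71 69 63 57
 58 65 69 69 64 60 54 48 42 39 37 39 41 42 44 46 53 61 68 71 70 67 61
 59 65 68 65 59 52 45 42 40 38 37 39 42 47 52 54 58 63 68 70 68 67 63
 59 67 69 63 55 46 40 38 37 37 37 40 46 53 59 63 64 66 70 71 70 68 65
 59 66 70 66 59 50 43 39 37 38 41 46 53 59 65 68 67 69 70 71 70 69 68
 56 63 69 69 66 59 51 43 39 42 46 53 59 63 6
[... 1667 characters left out ...]
2 58 55 61 69 76 78 69 68 76 80 82 72 53 30 13
 67 70 61 52 50 51 55 58 58 64 77 81 76 61 58 70 81 84 84 75 51 26 14
 64 73 75 67 54 49 51 56 65 78 83 74 56 55 66 78 78 84 82 72 47 24 19
 58 70 82 78 63 52 53 65 77 81 72 57 60 70 79 75 78 86 84 74 52 31 23
 52 64 73 76 72 63 69 81 80 70 66 65 77 80 74 67 77 84 84 77 52 29 26
 47 53 60 68 72 72 80 86 76 79 77 77 79 71 54 55 76 85 84 74 49 29 26
 44 44 51 59 62 66 75 75 78 77 72 71 65 48 38 56 74 84 84 76 50 31 28Traceback (most recent call last):
  File "<stdin>", line 6, in <module>
  File "h.py", line 15, in proj
    p=cams.camera_params(n);K=np.array(p['K']);E=np.array(p['extrinsics'])
ValueError: time passes only in moves, steps and waits
```

Rectified scene view shows slot A at 2.26 rad, so the angle is fine and the remaining error is in position. I'll sweep along the rod row under light pressure.

Call:
arm_command --rows '[[[0, 0, -0.02, -0.01, -0.5], [0, 0, -0.02, -0.01, -0.5], [0, 0, -0.02, 0, 0], [0, 0, -0.02, 0, 0], [0, 0, -0.02, 0, 0], [0, 0, 0, 0, 0], [0, 0, 0, 0, 0], [0, 0, 0, 0, 0], [0, 0, 0, 0, 0], [0, 0, 0, 0, 0]]]'

```text
t: 25.8
eef_pos: [0.4872, -0.1673, 0.1072]
tool_rot: [0.0, 0.688, 0.726, 0.0]
contact_force: [5.2, 0.8, -2.6]
gripper_width: 0.436
grasp_force: 30.5
```

It dropped in. I'll continue down with a small +x relief.

Call:
arm_command --rows '[[[0, 0.02, 0, -0.04, 0], [0, 0.02, 0, -0.06, 0], [0, 0, 0.01, -0.06, 0], [0, 0, 0.01, -0.06, 0], [0, 0, 0, -0.06, 0], [0, 0, 0, -0.06, 0], [0, 0, 0, 0, 0], [0, 0, 0, 0, 0], [0, 0, 0, 0, 0], [0, 0, 0, 0, 0]]]'

```text
t: 27.05
eef_pos: [0.4893, -0.1662, 0.0868]
tool_rot: [0.0, 0.688, 0.726, 0.0]
contact_force: [-0.1, 0.1, -0.9]
gripper_width: 0.435
grasp_force: 30.7
```

Call:
arm_command --rows '[[[0, 0, 0, -0.08, 0], [0, 0, 0, -0.08, 0], [0, 0, 0, -0.08, 0], [0, 0, 0, -0.08, 0], [0, 0, 0, -0.08, 0], [0, 0, 0, -0.08, 0], [0, 0, 0, -0.08, 0], [0, 0, 0, -0.06, 0], [0, 0, 0, 0, 0], [0, 0, 0, 0, 0]]]'

```text
t: 28.3
eef_pos: [0.4893, -0.1672, 0.0492]
tool_rot: [0.0, 0.688, 0.726, -0.0]
contact_force: [2.2, -5.8, -3.5]
gripper_width: 0.435
grasp_force: 30.7
```

Call:
arm_command --rows '[[[58, 0, 0, 0, 0], [58, 0, 0, 0, 0], [58, 0, 0, 0.4, 0], [58, 0, 0, 0.8, 0], [58, 0, 0, 0.8, 0], [58, 0, 0, 0.8, 0], [58, 0, 0, 0.5, 0], [58, 0, 0.6, 0, -0.9], [58, 0, 0.6, 0, -0.9], [58, 0, 0.6, 0, -0.9]]]'

```text
t: 29.55
eef_pos: [0.4888, -0.0565, 0.2475]
tool_rot: [-0.0, 0.763, 0.647, 0.0]
contact_force: [0.3, 0.9, 0.3]
gripper_width: 0.68
grasp_force: 0.0
```

Call:
arm_command --rows '[[[58, -0.1, 0.6, 0, -0.9], [58, -0.1, 0.6, 0, -0.9], [58, -0.1, 0.6, 0, -0.9], [58, -0.1, 0.6, 0, -0.9], [58, -0.1, 0.6, 0, -0.9], [58, -0.1, 0.6, 0, -0.9], [58, -0.1, 0.45, 0, -0.9], [58, -0.1, 0, 0, -0.9], [58, 0, 0, 0, -0.9], [58, 0, 0, 0, -0.9]]]'

```text
t: 30.8
eef_pos: [0.4404, 0.1854, 0.2474]
tool_rot: [-0.0, 0.941, 0.337, -0.0]
contact_force: [-0.8, 0.3, -0.8]
gripper_width: 0.679
grasp_force: 0.0
```

```bash
python3 - <<'E'
s=open('h.py').read()
s=s.replace("p=cams.camera_params(n)","p=PR[n]").replace("def snap","PR={n:cams.camera_params(n) for n in('scene','top')}\ndef snap",1)
open('h.py','w').write(s)
E
cat > vg.py <<'E'
from h import *
def vg(im,n,c,z,r=11,st=.002):
    k=np.arange(-r,r+1)*st
    mu=np.array([[proj(n,(c[0]+x,c[1]-y,z)) for y in k] for x in k[::-1]],np.float32)
    g=cv2.remap(im.astype(np.float32).min(2),mu[...,0],mu[...,1],cv2.INTER_CUBIC)/2.56
    print('\n'.join(''.join('%3d'%v for v in r) for r in np.clip(g,0,99)))
E
python3 - <<'E'
from vg import *
a0=cv2.imread('pics/a0.png')
vg(a0,'scene',(.4329,.186),.06)
a=snap('scene');cv2.imwrite('pics/l_a.png',a)
print('diff B', np.abs(a[225:285,235:268].astype(int)-a0[225:285,235:268]).mean())
print('after: rod1 region, z=.08');vg(a,'scene',(.489,-.166),.08,14)
E
```

```text
61 60 59 59 58 58 57 57 57 55 56 55 54 53 42 27 22 23 22 17 16 25 40
 60 59 59 58 58 58 57 57 56 57 56 53 51 37 21 17 18 20 19 16 15 21 34
 59 59 58 57 58 58 58 59 60 61 59 51 39 22 15 17 20 18 16 15 15 17 24
 58 58 57 58 60 63 66 67 69 69 63 52 36 28 25 23 22 20 17 16 16 17 17
 57 56 59 64 71 73 74 74 74 73 69 57 48 42 40 36 28 23 20 20 18 16 15
 55 59 67 76 77 74 71 69 70 74 72 61 53 55 57 50 35 22 21 23 19 15 15
 58 66 77 76 68 58 54 59 66 72 70 63 59 62 66 56 40 27 23 20 17 15 15
 65 76 73 58 45 39 43 50 63 69 69 68 65 63 62 56 43 32 22 15 14 15 16
 73 75 60 45 34 34 34 41 54 66 71 70 67 64 58 53 45 31 21 16 13 14 15
 75 69 57 44 37 33 29 34 47 61 69 68 67 65 62 56 47 37 25 16 16 15 15
 74 67 57 48 42 37 31 32 41 53 61 66 68 69 67 63 58 49 33 23 23 20 16
 72 64 58 55 47 40 36 37 40 45 51 61 68 70 69 70 69 57 38 33 32 24 17
 72 68 64 61 52 43 41 42 41 39 43 53 62 66 69 71 68 53 35 36 32 22 15
 74 71 69 66 60 50 43 43 44 44 45 47 53 61 68 70 66 48 37 28 22 17 18
 72 69 68 72 69 58 48 47 52 59 54 46 49 58 66 73 64 43 25 17 16 20 34
 69 68 68 71 70 61 57 57 62 65 54 41 46 59 69 71 56
[... 2411 characters left out ...]
 53 56 61 66 69 70 71 72 72 66 56 47 45 44 45 45 44 42 37 34 30 27 25 23 22 22 24 24
 49 51 54 59 63 64 64 62 60 56 49 45 45 44 45 44 42 39 36 32 27 25 24 23 22 23 24 25 25
 51 51 52 55 56 54 53 51 49 45 44 44 44 44 42 40 36 33 29 26 24 23 23 23 24 25 25 25 24
 54 51 50 51 51 48 46 46 45 45 44 45 44 42 38 33 30 27 25 23 23 23 23 24 24 25 25 24 23
 54 51 50 50 48 46 45 45 45 44 44 43 41 36 31 27 25 24 23 23 23 23 24 24 24 25 25 24 24
 51 51 51 48 45 44 45 45 45 43 42 39 33 28 25 24 24 24 24 24 23 24 24 25 25 25 25 25 24
 51 50 47 45 44 45 45 45 42 40 36 31 26 23 23 23 24 24 24 24 24 24 25 25 25 25 24 24 24
 49 47 45 44 44 45 44 41 37 32 28 25 23 23 24 25 25 24 24 23 23 24 24 24 24 24 24 24 24
```

Run:
```python
from h import *
a=cv2.imread('pics/l_a.png').astype(int);f=cv2.imread('pics/f_a.png').astype(int)
d=np.abs(a-f).max(2)
u0,v0=290,145
m=(d[v0:210,u0:345]>25).astype(np.uint8)
n,l,st,ce=cv2.connectedComponentsWithStats(m)
for i in range(1,n):
    if st[i][4]>15: print(st[i][:2]+[u0,v0],st[i][2:],ce[i]+[u0,v0])
print('\n'.join(''.join('#' if x else '.' for x in r) for r in m))
for k,(x,y) in enumerate(((.491,-.1598),(.4879,-.1664))):
    print([np.round(proj('scene',(x,y,z)),1) for z in(.02,.08,.096)])
```

```text
[317 179] [14 14 98] [323.69387755 184.65306122]
[316 191] [ 14  18 131] [321.77099237 200.16030534]
.......................................................
.......................................................
.......................................................
.......................................................
.......................................................
.......................................................
.......................................................
.......................................................
.......................................................
.......................................................
.......................................................
............................................#..........
.......................................................
.......................................................
.......................................................
.......................................................
.......................................................
...............................................
[... 2080 characters left out ...]

...........................####....####................
...........................####...#####................
...........................####..#####.................
...........................####.######.................
...........................##..######..................
...........................##########..................
..........................##########...................
...........................#######.....................
..............................##.......................
.......................................................
[array([323.9, 200.1]), array([325.6, 179.6]), array([326.1, 174. ])]
[array([326.3, 199.6]), array([328.1, 179.2]), array([328.5, 173.6])]
```

Spring A is down on rod 1 (scene bounding box u 316–330, v 179–208, surrounding the rod). Next is spring B, with a firmer grip.

Call:
arm_command --rows '[[[58, -0.07, 0.02, -0.4, -0.8], [58, -0.06, 0.02, -0.6, -0.8], [58, 0, 0, -0.6, 0], [58, 0, 0, -0.6, 0], [58, 0, 0, -0.6, 0], [58, 0, 0, -0.5, 0], [58, 0, 0, -0.3, 0], [0, 0, 0, 0, 0], [0, 0, 0, 0, 0], [0, 0, 0, 0, 0]]]' --newtons 70

```text
t: 32.1
eef_pos: [0.4341, 0.1875, 0.0325]
tool_rot: [-0.0, 0.961, 0.277, 0.001]
contact_force: [-0.5, -0.1, -0.4]
gripper_width: 0.433
grasp_force: 69.9
```

Call:
arm_command --rows '[[[0, 0, 0, 0, 0], [0, 0, 0, 0.3, 0], [0, 0, 0, 0.6, 0], [0, 0, 0, 0.8, 0], [0, 0, 0, 0.8, 0], [0, 0, 0, 0.6, 0], [0, 0.08, -0.5, 0, 0.9], [0, 0.08, -0.5, 0, 0.9], [0, 0.08, -0.5, 0, 0.9], [0, 0.08, -0.5, 0, 0.9]]]'

```text
t: 33.35
eef_pos: [0.4524, 0.0665, 0.2188]
tool_rot: [0.0, 0.911, 0.413, 0.001]
contact_force: [-0.4, -0.4, -1.4]
gripper_width: 0.432
grasp_force: 70.1
```

Call:
arm_command --rows '[[[0, 0.06, -0.35, 0, 0.9], [0, 0.06, -0.35, 0, 0.9], [0, 0.06, -0.35, 0, 0.9], [0, 0.06, -0.35, 0, 0.9], [0, 0.06, -0.35, 0, 0.9], [0, 0.06, -0.35, 0, 0.9], [0, 0.06, -0.35, 0, 0.9], [0, 0.06, -0.35, 0, 0.9], [0, 0.05, -0.3, 0, 0.9], [0, 0, 0, -0.4, 0.9]]]'

```text
t: 34.6
eef_pos: [0.4858, -0.1205, 0.1958]
tool_rot: [0.002, 0.708, 0.706, 0.001]
contact_force: [0.6, -0.2, -0.4]
gripper_width: 0.429
grasp_force: 70.1
```

Call:
arm_command --rows '[[[0, 0, 0, -0.4, 0.9], [0, 0, 0, -0.4, 0.8], [0, 0, 0, -0.1, 0], [0, 0, 0, 0, 0], [0, 0, 0, 0, 0], [0, 0, 0, 0, 0], [0, 0, 0, 0, 0], [0, 0, 0, 0, 0], [0, 0, 0, 0, 0], [0, 0, 0, 0, 0]]]'

```text
t: 35.85
eef_pos: [0.4843, -0.1187, 0.1395]
tool_rot: [-0.0, 0.658, 0.753, 0.0]
contact_force: [0.0, -0.1, -0.3]
gripper_width: 0.431
grasp_force: 70.1
```

Run:
```python
from h import *
o=get_obs();P=o['eef_pos'];print(P,o['tool_rot'],o['contact_force'])
a=snap('scene');cv2.imwrite('pics/m_a.png',a)
print(proj('scene',(*P[:2],P[2]-.0325)),proj('scene',(.4848,-.1132,.096)))
d=np.abs(a.astype(int)-cv2.imread('pics/l_a.png').astype(int)).max(2)
print('\n'.join('%d '%(v)+''.join('#' if x>25 else '.' for x in d[v,295:340]) for v in range(150,185)))
g=a.min(2)
print('\n'.join('%d '%(v)+''.join('%4d'%x for x in g[v,303:332]) for v in range(166,186)))
```

```text
[ 0.48434425 -0.11872875  0.13947281] [-6.72954142e-05  6.58205883e-01  7.52837972e-01  6.64164901e-06] [ 0.03469129 -0.1438077  -0.2846105 ]
(np.float64(319.22388513920316), np.float64(175.4999391332714)) (np.float64(317.49398249144224), np.float64(180.06047664003844))
150 .............########...##.......#.########..
151 .............##########.###.###.#########....
152 .............#########.#############.##......
153 .............#########.###.########..........
154 .............#########.....#######.####......
155 .............####################.#####......
156 .............####.##.##################......
157 .............###...###################.......
158 ..............########.....#.#########.......
159 .............##########################......
160 .............#######.###..#############......
161 ..............######......############.......
162 ..............###.#.####....##########.......
163 ..............#..###################.........
164 .................####..############..........
165 .................###....##########...........
166 ..................#####.#
[... 2640 characters left out ...]
152 157 158 161 162 160 159 152 150 154 165 170 162 153 133 137 133 122 130 155 178 186 166 124
181  150 150 153 157 159 160 160 160 158 158 158 155 148 136 140 163 166 138 128 119 122 127 141 165 175 180 203 195 133
182  168 163 162 163 160 160 161 158 158 158 157 150 138 130 130 154 176 171 158 142 145 169 179 182 185 184 193 176 127
183  213 211 193 173 163 163 160 159 156 154 156 148 127 117 119 141 167 173 161 160 175 195 191 166 167 173 162 129 120
184  236 235 222 199 169 174 178 168 162 159 154 142 126 119 116 120 127 132 131 145 164 171 164 137 134 138 134 129 119
185  218 223 207 179 144 174 204 214 208 188 159 137 138 129 118 121 129 132 124 122 124 122 122 124 145 150 137 135 119
```

Call:
arm_command --rows '[[[0, 0.02, 0.08, 0, 0], [0, 0, 0, -0.06, 0], [0, 0, 0, -0.06, 0], [0, 0, 0, -0.06, 0], [0, 0, 0, -0.06, 0], [0, 0, 0, -0.03, 0], [0, 0, 0, 0, 0], [0, 0, 0, 0, 0], [0, 0, 0, 0, 0], [0, 0, 0, 0, 0]]]'

```text
t: 37.15
eef_pos: [0.4856, -0.114, 0.1234]
tool_rot: [0.0, 0.658, 0.753, 0.0]
contact_force: [1.1, 0.0, -0.4]
gripper_width: 0.428
grasp_force: 70.1
```

Run:
```python
from h import *
o=get_obs();print(o['contact_force'],o['torque'])
a=snap('scene');cv2.imwrite('pics/n_a.png',a);g=a.min(2)
print('\n'.join('%d '%(v)+''.join('%4d'%x for x in g[v,303:332]) for v in range(174,190)))
```

```text
[ 1.09553742  0.02533714 -0.44197914] [-0.00606672 -0.003768   -0.06186577]
174  148 146 155 174 186 195 184 133 118 140 180 186 186 187 182 156 144 175 163 159 170 187 211 206 212 213 212 188 133
175  158 152 144 145 144 157 156 129 115 110 126 133 134 134 129 121 154 183 165 136 140 168 182 187 210 212 213 188 130
176  161 156 155 150 147 142 138 124 116 115 120 123 122 125 123 121 128 135 128 126 128 121 132 177 211 213 212 188 131
177  157 156 154 153 152 149 142 126 114 116 125 124 124 126 128 124 121 118 117 117 120 121 123 169 207 214 214 187 131
178  156 156 152 151 148 147 137 123 117 137 145 133 133 128 130 129 126 120 120 122 138 150 143 155 192 212 212 187 131
179  154 149 146 148 148 149 141 121 121 134 147 136 133 128 132 133 132 123 122 123 146 160 144 132 164 193 191 163 124
180  149 148 148 149 152 154 150 129 121 121 126 125 123 126 129 133 132 125 122 120 133 136 120 128 155 178 185 168 123
181  151 149 154 157 159 161 155 139 127 126 123 120 118 122 122 125 126 126 125 123 127 128 141 166 175 179 205 194 131
182  170 162 164 163 161 161 160 151 141 136 126 122 120
[... 211 characters left out ...]
175 177 171 160 155 142 134 130 124 125 125 129 127 121 140 165 171 161 139 134 137 134 128 121
185  218 222 207 178 147 173 205 214 208 190 159 138 138 127 119 123 128 134 127 123 121 125 122 123 146 150 138 139 120
186  166 174 133  88  81 150 212 235 233 217 180 137 135 131 120 136 153 163 158 127 117 117 118 133 170 168 133 132 119
187  111 108  73  57  62 119 184 217 224 218 190 131 121 117 118 135 151 173 178 137 121 117 121 136 157 150 129 131 121
188  106  91  63  64  60  91 133 169 187 188 172 126 118 117 115 131 145 159 164 138 124 128 123 134 155 152 130 132 121
189  128 117  72  61  62  87 107 113 124 133 133 120 119 116 121 167 195 184 160 130 128 123 123 140 174 168 128 124 121
```

Call:
arm_command --rows '[[[0, 0, 0, -0.04, 0], [0, 0, 0, -0.04, 0], [0, 0, 0, -0.04, 0], [0, 0, 0, -0.04, 0], [0, 0, 0, -0.04, 0], [0, 0, 0, 0, 0], [0, 0, 0, 0, 0], [0, 0, 0, 0, 0], [0, 0, 0, 0, 0], [0, 0, 0, 0, 0]]]'

```text
t: 38.45
eef_pos: [0.4856, -0.114, 0.1114]
tool_rot: [0.0, 0.658, 0.753, 0.0]
contact_force: [-0.1, -0.5, -0.9]
gripper_width: 0.434
grasp_force: 70.1
```

Call:
arm_command --rows '[[[0, 0, 0, -0.06, 0], [0, 0, 0, -0.06, 0], [0, 0, 0, -0.06, 0], [0, 0, 0, -0.06, 0], [0, 0, 0, -0.06, 0], [0, 0, 0, -0.06, 0], [0, 0, 0, -0.06, 0], [0, 0, 0, 0, 0], [0, 0, 0, 0, 0], [0, 0, 0, 0, 0]]]'

```text
t: 39.7
eef_pos: [0.4857, -0.114, 0.0863]
tool_rot: [0.0, 0.658, 0.753, 0.0]
contact_force: [0.5, -1.0, -0.6]
gripper_width: 0.435
grasp_force: 70.1
```

Call:
arm_command --rows '[[[0, 0, 0, -0.08, 0], [0, 0, 0, -0.08, 0], [0, 0, 0, -0.08, 0], [0, 0, 0, -0.08, 0], [0, 0, 0, -0.08, 0], [0, 0, 0, -0.08, 0], [0, 0, 0, -0.04, 0], [0, 0, 0, 0, 0], [60, 0, 0, 0, 0], [60, 0, 0, 0, 0]]]'

```text
t: 40.95
eef_pos: [0.4858, -0.114, 0.0552]
tool_rot: [0.0, 0.658, 0.753, 0.0]
contact_force: [0.1, 0.5, 0.4]
gripper_width: 0.705
grasp_force: 0.0
```

Call:
arm_command --rows '[[[60, 0, 0, 0.3, 0], [60, 0, 0, 0.6, 0], [60, 0, 0, 0.8, 0], [60, 0, 0, 0.8, 0], [60, 0, 0, 0.8, 0], [60, 0.1, 0.5, 0, -0.5], [60, 0.15, 0.5, 0, -0.5], [60, 0.15, 0.5, 0, -0.5], [60, 0.15, 0.5, 0, -0.5], [60, 0.15, 0.5, 0, -0.5]]]'

```text
t: 42.2
eef_pos: [0.5276, 0.0372, 0.2543]
tool_rot: [0.0, 0.73, 0.683, 0.0]
contact_force: [-0.4, -1.1, -0.5]
gripper_width: 0.701
grasp_force: 0.0
```

Call:
arm_command --rows '[[[60, 0.15, 0.5, 0, -0.5], [60, 0.15, 0.5, 0, 0], [60, 0.15, 0.5, 0, 0], [60, 0.15, 0.5, 0, 0], [60, 0.15, 0.5, 0, 0], [60, 0.15, 0.5, 0, 0], [60, 0.15, 0.5, 0, 0], [60, 0.03, 0.14, 0, 0], [60, 0, 0, 0, 0], [60, 0, 0, 0, 0]]]'

```text
t: 43.45
eef_pos: [0.5925, 0.2528, 0.2532]
tool_rot: [0.0, 0.744, 0.668, -0.0]
contact_force: [0.6, -0.5, -0.7]
gripper_width: 0.706
grasp_force: 0.0
```

Run:
```python
from h import *
a=snap('scene');cv2.imwrite('pics/o_a.png',a);b=snap('top');cv2.imwrite('pics/o_b.png',b)
def sh(p,q,u0,u1,v0,v1):
    d=np.abs(p.astype(int)-q.astype(int)).max(2)
    print('\n'.join('%d '%v+''.join('#' if x>25 else '.' for x in d[v,u0:u1]) for v in range(v0,v1)))
sh(a,cv2.imread('pics/f_a.png'),298,338,172,222)
b0=cv2.imread('pics/b0.png');d=np.abs(b.astype(int)-b0.astype(int)).max(2)
print('bar diff top', (d[180:205,138:212]>25).sum(), 'arm occl?')
# bar in scene: dark pixels along
```

```text
172 ........................................
173 ........................................
174 ........................................
175 ........................................
176 ........................................
177 ........................................
178 ....................#...................
179 ...................###...#..............
180 ....................####.....##.#.......
181 ....................#####...#..##.......
182 ...................#####..#######.......
183 ..............#.....###.########........
184 .............####...########.###........
185 .............###....######..####........
186 ...........#####....######..####........
187 ..........###.##.....#####..####........
188 ................#####.#.##..####........
189 ...........##...####.###....###.........
190 ...........###......####....###.........
191 ............####.##.######..###.........
192 ...........#####.##.####.#..##..........
193 ...........###......####................
194 ...........####.....###.....##.#........
195 ...........####.....####.#..###.........
196 ...........##...
[... 476 characters left out ...]
07 ..........#####...########..............
208 ..........#####..#######................
209 ..........#####.#######.................
210 ..........###...#######.................
211 ..........###.########..................
212 ..........###########...................
213 ..............######....................
214 ................#.......................
215 ........................................
216 ........................................
217 ........................................
218 ........................................
219 ........................................
220 ........................................
221 ........................................
bar diff top 711 arm occl?
```

Both springs are seated (equal scene spans of 30 px). Next I'll grasp the bar.

Call:
arm_command --rows '[[[60, 0, 0.03, -0.6, 0], [60, 0, 0, -0.8, 0], [60, 0, 0, -0.8, 0], [60, 0, 0, -0.8, 0], [60, 0, 0, -0.6, 0], [60, 0, 0, -0.35, 0], [60, 0, 0, -0.15, 0], [0, 0, 0, 0, 0], [0, 0, 0, 0, 0], [0, 0, 0, 0, 0]]]' --newtons 70

```text
t: 44.8
eef_pos: [0.5933, 0.2568, 0.0086]
tool_rot: [0.0, 0.744, 0.669, 0.001]
contact_force: [-0.9, -0.4, 6.4]
gripper_width: 0.187
grasp_force: 69.2
```

Call:
arm_command --rows '[[[0, 0, 0, 0, 0], [0, 0, 0, 0, 0], [0, 0, 0, 0, 0], [0, 0, 0, 0.2, 0], [0, 0, 0, 0.5, 0], [0, 0, 0, 0.8, 0], [0, 0, 0, 0.8, 0], [0, 0, 0, 0.7, 0], [0, 0, 0, 0.3, 0], [0, 0, 0, 0, 0]]]'

```text
t: 46.05
eef_pos: [0.5927, 0.2564, 0.2057]
tool_rot: [0.0, 0.744, 0.669, 0.001]
contact_force: [-0.4, 0.5, -1.5]
gripper_width: 0.188
grasp_force: 68.5
```

Run:
```python
from h import *
a=snap('scene');cv2.imwrite('pics/p_a.png',a);b=snap('top');cv2.imwrite('pics/p_b.png',b)
P=get_obs()['eef_pos'];print(P)
# dark bar end at left (-y end, nearest right in top): list predicted ends
d=np.array([np.cos(1.46),np.sin(1.46)])
for s in(-1,1):
    q=(*(P[:2]+s*.126*d),P[2]+.003)
    for n,im in(('scene',a),('top',b)):
        u,v=proj(n,q);print(n,s,round(u,1),round(v,1))
        if 25<u<487 and 12<v<372:
            u,v=int(u),int(v);print('\n'.join(''.join('%4d'%x for x in im.max(2)[y,u-14:u+15]) for y in range(v-8,v+9,2)))
```

```text
[0.59159438 0.25540886 0.20306964]
scene -1 221.7 155.6
 129 122 118 112 109 110  99  75  55  42  56  46  47  52  58  60  86 123 138 141 168 200 205 216 234 236 234 236 235
  97  90  98  99 100  92  91  81  60  37  43  46  37  44  49  64 150 216 236 234 233 234 233 234 232 233 234 235 235
 121 114 105 101 100  97  98  88  80  55  56  70  79  50  37  68 175 234 234 233 233 234 234 235 234 234 232 234 236
 123 120 118 115 115 127 127 128 128 121 104  78  60  46  43  80 180 236 236 235 234 234 234 235 235 236 236 236 235
 128 126 127 126 121 119 113 103  97  88  80  65  47  35  72 128 196 237 237 236 236 235 234 233 233 234 234 235 236
 106  96  88  83  74  68  67  65  65  67  70  61  44  38  86 146 195 233 233 232 232 233 234 236 236 237 238 238 238
  65  67  65  67  67  65  68  68  66  68  62  67  54  86 144 194 230 236 236 237 238 238 238 238 238 237 237 237 237
  63  68  64  63  66  74  86 114 142 167 203 211 209 219 237 237 238 238 238 237 236 235 235 234 235 236 235 236 237
  75 108 122 119 165 216 229 237 238 239 240 240 240 239 238 237 236 235 233 232 233 233 234 234 236 237 236
[... 2524 characters left out ...]
215 216 217 217 217 215 204 181 147 125 121 123 126 123 105  72  41  42  52  60  63  69  76  91 113 131 139 140 143
 217 218 217 217 212 197 155 124 120 119 122 123 121 105  71  39  37  51  57  58  59  57  60  59  59  60  62  65  72
 212 212 210 203 180 147 123 118 119 120 122 125 123 113  86  51  42  51  57  58  59  59  60  58  60  61  59  58  59
 117 116 117 114 104  99 104 113 116 118 122 124 125 123 115 100  87  79  75  69  65  60  61  60  58  59  59  60  58
  60  60  61  63  65  66  70  74  78  89 107 119 125 124 124 124 124 123 120 115 111 108 103  94  90  83  80  78  73
  49  50  51  53  57  61  64  68  68  72  76  90 108 121 125 126 126 125 122 119 119 119 122 122 121 119 121 125 130
```

The bar is held near its middle. I'll carry it over the forks, moving in x first.

Call:
arm_command --rows '[[[0, -0.3, -0.1, 0, 0.4], [0, -0.4, -0.2, 0, 0.4], [0, -0.4, -0.3, 0, 0.4], [0, -0.3, -0.5, 0, 0.4], [0, -0.2, -0.6, 0, 0.4], [0, -0.12, -0.6, 0, 0.4], [0, 0, -0.6, 0, 0.3], [0, 0, -0.6, 0, 0.3], [0, 0, -0.6, 0, 0], [0, 0, -0.6, 0, 0]]]'

```text
t: 47.4
eef_pos: [0.4878, -0.0272, 0.2031]
tool_rot: [-0.001, 0.658, 0.753, -0.001]
contact_force: [-0.0, 0.4, -2.0]
gripper_width: 0.186
grasp_force: 68.6
```

Call:
arm_command --rows '[[[0, 0, -0.6, 0, 0], [0, 0, -0.6, 0, 0], [0, 0, -0.4, 0, 0], [0, 0, -0.23, 0, 0], [0, 0, 0, 0, 0], [0, 0, 0, -0.3, 0], [0, 0, 0, -0.4, 0], [0, 0, 0, -0.2, 0], [0, 0, 0, 0, 0], [0, 0, 0, 0, 0]]]'

```text
t: 48.65
eef_pos: [0.4897, -0.1352, 0.1514]
tool_rot: [0.0, 0.658, 0.753, 0.0]
contact_force: [0.1, -0.2, -1.0]
gripper_width: 0.19
grasp_force: 68.5
```

Run:
```python
from h import *
o=get_obs();P=o['eef_pos'];print(P,o['tool_rot'])
a=snap('scene');cv2.imwrite('pics/q_a.png',a)
n=np.arctan2(o['tool_rot'][2],o['tool_rot'][1]);ang=2*n
d=np.array([np.cos(ang),np.sin(ang)]);print('bar ang',ang)
q=(*(P[:2]+.126*d*np.sign(d[1])),P[2]+.001);u,v=proj('scene',q);print('+y end',u,v)
u,v=int(u),int(v);print('\n'.join('%d '%y+''.join('%4d'%x for x in a.max(2)[y,u-14:u+15]) for y in range(v-8,v+32,1)))
```

```text
[ 0.489723   -0.13516457  0.15137765] [3.41973430e-04 6.57940424e-01 7.53069840e-01 3.13110997e-04]
bar ang 1.7054313140137554
+y end 297.26164724568326 172.75129736749994
164  222 220 221 221 221 220 220 221 221 221 221 222 222 222 222 223 224 213 165  77  67  63  67  68  64  68  69  68  68
165  212 218 221 222 220 222 221 222 221 221 221 221 222 222 223 212 189 169  94  61  64  65  68  69  65  69  68  69  65
166  181 194 201 212 219 221 222 221 221 220 222 222 222 221 214 169  93  75  64  64  66  64  66  68  69  68  67  65  68
167  205 193 168 182 191 201 212 218 221 221 222 221 212 192 169  94  64  60  63  66  67  67  64  68  66  67  66  65  75
168  236 227 208 206 192 167 182 194 202 214 211 188 165  92  68  53  58  62  67  67  69  69  66  66  65  66  63  82 146
169  239 239 237 236 228 207 203 190 169 182 169  89  63  35  30  40  45  50  63  65  70  66  63  63  63  75  92 147 203
170  238 238 239 238 237 234 233 224 204 191 138  54  29  31  35  34  34  41  56  67  67  68  66  63  79 142 182 203 221
171  238 238 237 236 235 234 235 234 234 220 148  57  41  42  36  37  34  36  53 
[... 3211 characters left out ...]
171 207 220 229 190  90  66  66  66  69  66  67  66  69  69  66  70  65  66  84 114 126 137 144
199  133 131 131 134 147 194 237 239 231 189  89  65  69  66  70  68  66  70  69  69  65  65  65  62  83 114 146 179 178
200  132 130 138 172 206 222 239 239 228 176  84  60  69  68  67  71  72  67  63  67  71  69  66  67  85 112 143 178 174
201  136 146 176 219 237 237 238 238 224 162  78  69  68  68  66  66  67  68  67  67  68  68  67  67  87 116 123 129 128
202  174 209 222 238 239 237 237 238 224 160  77  66  68  71  70  68  65  69  65  65  68  65  66  66  91 119 121 118 122
203  222 239 239 240 239 237 238 238 225 161  77  67  70  68  67  68  67  69  68  65  67  68  67  65  91 118 121 125 133
```

Run:
```python
from h import *
P=np.array([.4897,-.1352]);y=np.array([-.1336,.991]);x=np.array([.991,.1336])
print('bar end top/bot corners z', [np.round(proj('scene',(*(P+.126*y+s*.009*x),z)),1) for s in(1,-1) for z in(.143,.161)])
for Q in (P,np.array([.4879,-.1365]),np.array([.4885,-.1365])):
    print([np.round(proj('scene',(*(Q+.110*y+s*.013*x),.117)),1) for s in(1.4,1,-1,-1.4)])
```

```text
bar end top/bot corners z [array([293.7, 175.5]), array([294.1, 168.4]), array([300.4, 177.4]), array([300.8, 170.2])]
[array([293.3, 182.3]), array([295.2, 182.8]), array([304.7, 185.6]), array([306.6, 186.1])]
[array([294.2, 182.3]), array([296.1, 182.9]), array([305.6, 185.6]), array([307.6, 186.2])]
[array([294. , 182.3]), array([295.9, 182.8]), array([305.4, 185.6]), array([307.4, 186.1])]
```

Call:
arm_command --rows '[[[0, -0.03, -0.02, 0, 0], [0, 0, 0, -0.15, 0], [0, 0, 0, -0.15, 0], [0, 0, 0, -0.15, 0], [0, 0, 0, -0.1, 0], [0, 0, 0, -0.06, 0], [0, 0, 0, 0, 0], [0, 0, 0, 0, 0], [0, 0, 0, 0, 0], [0, 0, 0, 0, 0]]]'

```text
t: 49.95
eef_pos: [0.4875, -0.1368, 0.1145]
tool_rot: [0.0, 0.658, 0.753, 0.0]
contact_force: [0.7, -0.6, -1.8]
gripper_width: 0.191
grasp_force: 68.5
```

Call:
arm_command --rows '[[[0, 0, 0, -0.05, 0], [0, 0, 0, -0.02, 0], [0, 0, 0, 0, 0], [32, 0, 0, 0, 0], [32, 0, 0, 0, 0], [32, 0, 0, 0, 0], [32, 0, 0, 0.3, 0], [32, 0, 0, 0.5, 0], [32, 0, 0, 0.6, 0], [32, 0, 0, 0.4, 0]]]'

```text
t: 51.2
eef_pos: [0.4882, -0.1365, 0.221]
tool_rot: [0.001, 0.658, 0.753, 0.001]
contact_force: [0.3, -0.9, -0.1]
gripper_width: 0.374
grasp_force: 0.0
```

Run:
```python
from h import *
o=get_obs();print(o['eef_pos'],o['contact_force'])
a=snap('scene');cv2.imwrite('pics/r_a.png',a)
y=np.array([-.1336,.991]);x=np.array([.991,.1336]);P=np.array([.4877,-.1366])
print('pred end face', [np.round(proj('scene',(*(P+.126*y+s*.009*x),z)),1) for s in(1,-1) for z in(.102,.12)])
print('\n'.join('%d '%v+''.join('%4d'%t for t in a.max(2)[v,286:315]) for v in range(178,200)))
print('-y end pred', np.round(proj('scene',(*(P-.126*y),.12)),1),np.round(proj('scene',(*(P-.1*y),.12)),1))
```

```text
[ 0.48815514 -0.13650685  0.22104011] [ 0.28145592 -0.88924218 -0.13047144]
pred end face [array([293.9, 191.4]), array([294.3, 184.5]), array([300.5, 193.3]), array([300.9, 186.4])]
178  234 235 236 236 237 236 236 236 237 237 236 235 235 234 234 236 229 210 187 135  75  62  65  65  69  67  67  67  64
179  239 239 238 238 237 236 235 234 237 237 236 236 235 235 235 229 199 137  91  68  64  64  68  67  67  67  67  67  66
180  223 232 234 239 238 237 236 234 236 232 227 232 237 230 213 188 135  76  64  65  64  70  69  68  70  67  64  66  65
181  171 193 202 216 222 233 239 238 231 205 201 226 232 201 140  90  70  63  68  66  67  70  67  67  68  65  66  68  74
182  119 123 138 153 172 197 211 212 192 142 153 194 190 138  75  60  66  64  63  67  71  67  67  67  65  65  74 103 131
183  162 123 115 113 114 128 137 126  92  66  86 105  90  71  63  66  66  65  70  67  67  65  67  67  65  74  94 133 149
184  220 204 195 165 121 115 105  70  47  40  46  49  52  57  62  63  70  68  68  66  63  64  69  71  95 112 138 157 146
185  238 238 235 222 206 203 183  87  37  34  31  38  39  43  45  59  
[... 1084 characters left out ...]
 67  65  65  67  67  65  75 101 117 153 190 183 140 122
195  133 132 132 135 140 137 115  71  66  68  68  67  68  68  66  69  67  67  67  67  64  77 104 123 141 157 143 125 123
196  132 131 133 131 135 138 110  71  67  68  69  67  64  70  69  67  69  67  66  67  66  76 108 146 183 195 173 130 123
197  132 131 134 146 175 200 163  82  68  69  68  71  67  67  67  70  68  68  69  67  66  80 112 150 177 186 166 125 117
198  131 134 170 208 221 229 190  91  67  66  68  71  68  67  70  69  71  67  68  65  64  84 113 126 141 142 131 123 125
199  134 146 195 237 238 231 191  90  65  69  68  64  68  70  69  66  68  68  66  68  64  84 113 145 181 178 135 125 124
-y end pred [344.  153.7] [339.9 156.6]
```

The bar is seated: the observed end face matches the prediction at z = 0.102. Next I'll go to the tab, grasping it higher to clear the bar.

Call:
arm_command --rows '[[[45, 0.06, -0.5, 0.1, 0], [45, 0.07, -0.55, 0, 0], [45, 0.07, -0.55, 0, 0], [45, 0.07, -0.55, 0, 0], [45, 0.06, -0.54, 0, 0], [45, 0, 0, -0.6, 0], [45, 0, 0, -0.7, 0], [45, 0, 0, -0.7, 0], [45, 0, 0, -0.6, 0], [45, 0, 0, -0.25, 0]]]' --newtons 40

```text
t: 52.5
eef_pos: [0.5063, -0.2978, 0.0519]
tool_rot: [-0.001, 0.658, 0.753, -0.0]
contact_force: [-0.5, 0.3, 0.0]
gripper_width: 0.525
grasp_force: 0.0
```

Call:
arm_command --rows '[[[0, 0, 0, 0, 0], [0, 0, 0, 0, 0], [0, 0, 0, 0, 0], [0, 0, 0, 0, 0], [0, 0, 0, 0, 0], [0, 0, 0, 0, 0], [0, 0, 0, 0, 0], [0, 0, 0, 0, 0], [0, 0, 0, 0, 0], [0, 0, 0, 0, 0]]]'

```text
t: 53.75
eef_pos: [0.5087, -0.2985, 0.0548]
tool_rot: [0.002, 0.658, 0.753, 0.0]
contact_force: [0.8, -0.1, 6.5]
gripper_width: 0.099
grasp_force: 43.1
```

Call:
arm_command --rows '[[[0, 0.05, 0.007, 0.03, 0], [0, 0.12, 0.016, 0, 0], [0, 0.2, 0.027, 0, 0], [0, 0.2, 0.027, 0, 0], [0, 0.2, 0.027, 0, 0], [0, 0.2, 0.027, 0, 0], [0, 0.2, 0.027, 0, 0], [0, 0.2, 0.027, 0, 0], [0, 0.2, 0.027, 0, 0], [0, 0.12, 0.016, 0, 0]]]'

```text
t: 55.0
eef_pos: [0.6099, -0.2854, 0.055]
tool_rot: [0.001, 0.658, 0.753, -0.0]
contact_force: [-2.0, -4.9, 1.4]
gripper_width: 0.103
grasp_force: 42.4
```

Call:
arm_command --rows '[[[0, 0.1, 0.013, 0, 0], [0, 0.08, 0.011, 0, 0], [0, 0.06, 0.008, 0, 0], [0, 0.04, 0.005, 0, 0], [0, 0.03, 0.004, 0, 0], [0, 0.03, 0.004, 0, 0], [0, 0, 0, 0, 0], [0, 0, 0, 0, 0], [0, 0, 0, 0, 0], [0, 0, 0, 0, 0]]]'

```text
t: 56.25
eef_pos: [0.6277, -0.2832, 0.0549]
tool_rot: [-0.001, 0.659, 0.752, -0.002]
contact_force: [-7.8, -4.4, 5.5]
gripper_width: 0.104
grasp_force: 43.0
```

Call:
arm_command --rows '[[[0, 0.03, 0.004, 0, 0], [0, 0, 0, 0, 0], [35, 0, 0, 0, 0], [35, 0, 0, 0, 0], [35, 0, 0, 0, 0], [35, 0, 0, 0.4, 0], [35, 0, 0, 0.8, 0], [35, 0, 0, 0.9, 0], [35, 0, 0, 0.7, 0], [35, -0.2, 0.5, 0, 0]]]'

```text
t: 57.5
eef_pos: [0.6217, -0.2539, 0.2292]
tool_rot: [0.005, 0.66, 0.752, 0.002]
contact_force: [0.5, 0.9, -1.4]
gripper_width: 0.413
grasp_force: 0.0
```

Call:
arm_command --rows '[[[45, -0.2, 0.55, 0, 0], [45, -0.2, 0.55, 0, 0], [45, -0.2, 0.55, 0, 0], [45, -0.2, 0.55, 0, 0], [45, -0.25, 0.55, 0, 0], [45, -0.25, 0.55, 0, 0], [45, -0.25, 0.55, 0, 0], [45, -0.25, 0.55, 0, 0], [45, -0.04, 0.37, 0, 0], [45, 0, 0, 0, 0]]]'

```text
t: 58.75
eef_pos: [0.5086, 0.037, 0.2247]
tool_rot: [0.001, 0.657, 0.754, 0.001]
contact_force: [0.5, -0.3, 0.1]
gripper_width: 0.53
grasp_force: 0.0
```

Run:
```python
from h import *
o=get_obs();print(o['eef_pos'],o['contact_force'])
a=snap('scene');cv2.imwrite('pics/s_a.png',a);a0=cv2.imread('pics/a0.png')
# pin now: dark pixels near predicted
u,v=proj('scene',(.5054,.0333,.054));print(u,v);u,v=int(u),int(v)
print('\n'.join('%d '%y+''.join('%4d'%t for t in a.max(2)[y,u-10:u+11]) for y in range(v-3,v+16,2)))
# tray home check: right fork edge rows vs initial
for r in(150,170,190,200): print(r,np.abs(a[r,255:315].astype(int)-a0[r,255:315]).max(1))
```

```text
[0.50855321 0.03695245 0.22465878] [ 0.45532041 -0.26701957  0.09345979]
273.10731149215644 211.9929857632677
208   95  97 107 114 122 154 183 197 212 214 213 210 203 186 159 132 122 130 173 219 237
210  120 123 120 130 165 197 208 213 211 203 189 158 124 117 119 134 166 211 237 238 238
212  122 123 124 126 128 123 112 116 119 111 107 114 114 113 109 117 127 132 142 168 194
214   96 108 109 108 105  78  46  46  48  52 103 193 235 227 206 201 181 125 113 110 105
216   68  73 100 124 119  89  36  29  29  45 114 184 218 235 235 235 235 234 235 227 205
218  116 102  92 107 119  91  37  26  29  37  82 151 198 218 226 231 235 237 235 234 234
220  137 137 126  96  96  73  36  26  29  33  78 128 137 132 142 158 173 191 209 219 228
222  134 138 134 121  86  59  32  31  32  54 152 216 227 207 205 205 189 144 133 136 145
224  172 135 130 127 102  52  29  27  38  63 169 228 236 235 234 235 232 230 222 202 201
226  211 193 145 131 120  75  31  27  29  65 179 233 233 230 229 229 229 229 230 230 230
150 [ 4  3  4  5  2  2  3  4  4  4  4  3  2  2  4  3  3  5  3  3  3  3  3  4
  4  3  4  1  4  2  2  3  3  5  2  5  2  9 17 29 62 56 13 61 58 54 73 86
 87 48  1  1  2  4  5  4  4  4  3  4]
170 [  6   3   6   4   8   4   4   7  10  26  57  65  65  60  71  68  94 124
 117  90  54  15  25  80 118 119 111  87  21   5   5   5  17  79 110  81
  33   6   4   5   5   2   1   2   7   5   2   5   3   2   1   5   8   7
   5   6   3   3   2   2]
190 [ 3  5  3  6  4  2  4  3  4  5  2  3  3  3  2  5  1  4  8  3  8 12 13  8
  8  9  5  9 10 18 18 13  8  0  6  6  3  1  5  3  5  3  3  3  3  3  2  3
  2  4  3  4  4  3  4  4  1  4  6  3]
200 [2 5 5 2 5 2 2 4 1 5 4 5 9 1 2 3 4 1 4 2 1 1 3 6 4 4 3 2 3 5 4 4 3 1 2 2 1
 3 5 4 2 2 4 3 3 4 3 3 3 3 3 1 3 3 3 4 3 3 3 3]
```

The tray is home: fork edges are identical to the initial picture. Next I'll grip the pin and swing the pawl in.

Call:
arm_command --rows '[[[45, 0, 0, -0.6, 0], [45, 0, 0, -0.6, 0], [45, 0, 0, -0.6, 0], [45, 0, 0, -0.6, 0], [45, 0, 0, -0.5, 0], [45, 0, 0, -0.28, 0], [45, 0, 0, 0, 0], [0, 0, 0, 0, 0], [0, 0, 0, 0, 0], [0, 0, 0, 0, 0]]]' --newtons 30

```text
t: 60.05
eef_pos: [0.5082, 0.035, 0.0329]
tool_rot: [0.0, 0.658, 0.753, 0.0]
contact_force: [-3.9, 1.9, 5.8]
gripper_width: 0.145
grasp_force: 30.4
```

Call:
arm_command --rows '[[[0, 0, 0, 0, 0], [0, 0.06, 0.06, 0, 0], [0, 0.09, 0.08, 0, 0], [0, 0.09, 0.07, 0, 0], [0, 0.1, 0.06, 0, 0], [0, 0.1, 0.05, 0, 0], [0, 0.1, 0.03, 0, 0], [0, 0.07, 0.01, 0, 0], [0, 0, 0, 0, 0], [0, 0, 0, 0, 0]]]'

```text
t: 61.3
eef_pos: [0.5437, 0.0589, 0.0328]
tool_rot: [-0.001, 0.657, 0.754, 0.0]
contact_force: [-6.8, 4.7, 6.9]
gripper_width: 0.152
grasp_force: 30.7
```

Call:
arm_command --rows '[[[0, 0.01, 0, 0, 0], [45, 0, 0, 0, 0], [45, 0, 0, 0, 0], [45, 0, 0, 0, 0], [45, 0, 0, 0.4, 0], [45, 0, 0, 0.8, 0], [45, 0, 0, 0.9, 0], [45, 0, 0, 0.9, 0], [45, -0.2, 0.5, 0.3, 0], [45, -0.3, 0.8, 0, 0]]]'

```text
t: 62.55
eef_pos: [0.5173, 0.1336, 0.2321]
tool_rot: [0.002, 0.66, 0.751, 0.001]
contact_force: [0.0, 1.4, 0.0]
gripper_width: 0.526
grasp_force: 0.0
```

Call:
arm_command --rows '[[[45, -0.2, 0.8, 0, 0], [45, -0.1, 0.6, 0, 0], [45, 0, 0.3, 0, 0], [45, 0, 0, 0, 0], [45, 0, 0, 0, 0], [45, 0, 0, 0, 0], [45, 0, 0, 0, 0], [45, 0, 0, 0, 0], [45, 0, 0, 0, 0], [45, 0, 0, 0, 0]]]'

```text
t: 63.8
eef_pos: [0.4975, 0.2363, 0.2301]
tool_rot: [-0.0, 0.658, 0.753, -0.0]
contact_force: [0.3, -0.1, 0.5]
gripper_width: 0.525
grasp_force: 0.0
```

Run:
```python
from h import *
a=snap('scene');cv2.imwrite('pics/t_a.png',a);a0=cv2.imread('pics/a0.png')
d=np.abs(a.astype(int)-a0.astype(int)).max(2)
print('\n'.join('%d '%v+''.join('#' if x>30 else '.' for x in d[v,240:325]) for v in range(130,235,1)))
```

```text
130 #....................................................................................
131 #....................................................................................
132 #....................................................................................
133 .....................................................................................
134 .....................................................................................
135 .....................................................................................
136 .....................................................................................
137 .....................................................................................
138 .....................................................................................
139 .....................................................................................
140 .....................................................................................
141 .....................................................................................
142 ................
[... 7649 characters left out ...]
......................................................................
228 .....................................................................................
229 .....................................................................................
230 .....................................................................................
231 .....................................................................................
232 .....................................................................................
233 .....................................................................................
234 .....................................................................................
```

The pawl and tray match their initial home state, with the bar and springs now in place. I'm handing in.

```bash
python3 -c "
from station import job
print(job.hand_in())"
```

```text
the job is handed in; nothing more can be done
None
```

I handed the job in with both springs down on rods, the bar lying in both forks, the tray home and the pawl locked; the hand-in gave no verdict, so I know this only from my own camera checks.

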